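Tension the edge sander and feed it a batch of tenoned blanks

TASK

Get the edge sander ready and feed it: clear the dark offcut off the slideway into the plywood scrap box; stand the steel locking pin in the guide above the tension wheel, then turn the sprung wheel anticlockwise by its handle and hold it until the pin drops home, so that the wheel stays locked; and, with the carriage still drawn back, lay every pale blank flat in a bay of its own on the carriage with its tenon towards the belt. Only when all that is done, push the carriage fully home against its stops; leave the other things on the bench alone.

Things in the scene. Friction and masses are not known exactly. Their poses are not given: they have to be found in the camera images.
- sander: fixed steel bed of the edge sander. Origin on the bench surface at z = 0; its x axis points away from the robot to the belt, y to the left. A sanding belt stands on edge across its far side (belt face 133 mm beyond the origin in x, top 65 mm above the bench). Slideway deck (top 12 mm above the bench) with two rails at y = -95 and +95 mm, 8 mm high, ending in small stop blocks 26 mm high at x = 96 mm. The carriage tray's far edge lies at x = -8 mm when its joint is 0
- carriage (a joint): travel of the aluminium feed carriage along the bed's +x, m: 0 drawn back towards the robot, 0.100 fully home at its stops near the belt. About 3 N of friction; it stays where it is left. The carriage's tray is 74 mm (x) by 252 mm (y)
- carriage_handle (a point): point 7 mm below the top of the upright round wooden handle (18 to 20 mm across, standing about 60 mm clear above a tab) at the middle of the carriage's robot side, 65 mm behind the bay centres; 80 mm above the bench; moves with the carriage
- bay1 (a point): centre of the floor of bay 1 of 4 on the carriage (bay 1 the rightmost seen from the robot, -y; 64 mm pitch); axes as the bed's. Bay opening 62 mm along x by 44 mm along y, floor 28 mm above the bench, all its walls and ribs 9 mm high above its floor. Moves with the carriage
- bay2 (a point): centre of the floor of bay 2 of 4 on the carriage (bay 1 the rightmost seen from the robot, -y; 64 mm pitch); axes as the bed's. Bay opening 62 mm along x by 44 mm along y, floor 28 mm above the bench, all its walls and ribs 9 mm high above its floor. Moves with the carriage
- bay3 (a point): centre of the floor of bay 3 of 4 on the carriage (bay 1 the rightmost seen from the robot, -y; 64 mm pitch); axes as the bed's. Bay opening 62 mm along x by 44 mm along y, floor 28 mm above the bench, all its walls and ribs 9 mm high above its floor. Moves with the carriage
- bay4 (a point): centre of the floor of bay 4 of 4 on the carriage (bay 1 the rightmost seen from the robot, -y; 64 mm pitch); axes as the bed's. Bay opening 62 mm along x by 44 mm along y, floor 28 mm above the bench, all its walls and ribs 9 mm high above its floor. Moves with the carriage
- wheel (a joint): turn of the grey tension wheel (152 mm across, 12 mm thick, top 30 mm above the bench), rad, anticlockwise seen from above, 0 at rest to 1.0 at its end stop. A spring drives it back to 0 (0.09 N m at 0, 0.33 N m at 0.8). Its locking hole (15 mm, through, 58 mm from the axis) comes under the guide at 0.80; with the pin dropped in and the handle let go, it stays locked at about 0.73
- wheel_axis (a point): axis of the tension wheel (vertical), at the wheel's top face; axes as the bed's
- wheel_handle (a point): middle of the upright black handle on the wheel, 18 mm across, 55 mm from the wheel's axis, standing from the wheel's top face up to 95 mm above the bench; this point is 80 mm above the bench and turns with the wheel
- guide (a point): centre of the upper mouth of the guide hole (14.5 mm, vertical, chamfered, 18 mm deep) in the fixed aluminium bridge over the far side of the wheel; mouth 54 mm above the bench, 24 mm above the wheel's top face. A pin let go in it stands on the wheel's face until the wheel's hole comes beneath, then falls 18 mm by its own weight onto the deck and locks the wheel
- pin: loose steel locking pin, 120 g: round shank 12 mm across and 60 mm long with a slightly tapered foot, and a square head 24 by 24 mm, 22 mm high, on top (82 mm in all). Origin at the centre of its foot, z up the shank. It starts upright in a small fixed dark wood block, 50 by 44 mm and 25 mm high, in a 15 mm hole 22 mm deep
- blank1: pale beech blank, 70 g: block 54 (x) by 34 (y) by 26 mm high with a tenon 22 mm long, 14 mm wide and 11 mm high (its underside 12 mm up) standing out of its +x end. Origin at the underside, at the middle of the whole 76 mm length, so the block's own middle lies 11 mm to -x of it. Two to four blanks are present (None for those absent)
- blank2: pale beech blank, 70 g: block 54 (x) by 34 (y) by 26 mm high with a tenon 22 mm long, 14 mm wide and 11 mm high (its underside 12 mm up) standing out of its +x end. Origin at the underside, at the middle of the whole 76 mm length, so the block's own middle lies 11 mm to -x of it. Two to four blanks are present (None for those absent)
- blank3: pale beech blank, 70 g: block 54 (x) by 34 (y) by 26 mm high with a tenon 22 mm long, 14 mm wide and 11 mm high (its underside 12 mm up) standing out of its +x end. Origin at the underside, at the middle of the whole 76 mm length, so the block's own middle lies 11 mm to -x of it. Two to four blanks are present (None for those absent)
- blank4: pale beech blank, 70 g: block 54 (x) by 34 (y) by 26 mm high with a tenon 22 mm long, 14 mm wide and 11 mm high (its underside 12 mm up) standing out of its +x end. Origin at the underside, at the middle of the whole 76 mm length, so the block's own middle lies 11 mm to -x of it. Two to four blanks are present (None for those absent)
- offcut: dark hardwood offcut 34 (x) by 56 (y) by 20 mm high, 40 g, left on the slideway deck between the rails, between carriage and belt. Origin at the centre of its underside
- scrap_box: fixed open plywood box, 110 by 110 mm outside, walls 6 mm, 50 mm high; origin at the centre of its underside
- mallet: small round carver's mallet of pale wood standing on its head, 76 mm across, 150 mm tall; origin at the centre of its underside; a bystander
- glue: white glue bottle, 56 mm across, 150 mm tall; origin at the centre of its underside; a bystander
- sanding_block: cork sanding block 90 by 55 by 30 mm; origin at the centre of its underside; a bystander

How it is judged:
By the outcome, as a careful person would: the job done as asked, in the order asked, and still so for the second after the job is handed in, with the robot touching nothing.
Of blank1, blank2, blank3, blank4 only 2 to 4 are there at a start; the rules pass over those that are not, and their reading is None.
At some moment in a run one of blank1, blank2, blank3, blank4, offcut may be knocked a few centimetres aside while the robot is not near it.
It also fails if it takes over 208 s, if anything falls off the work surface, if the arm or the gripper's body presses on something with over 40 N, if the wrist force passes 120 N, or if a joint passes its speed limit or range.

ROBOT

A 6-joint arm with a two-finger parallel gripper is mounted at the origin on the work surface. World frame = base frame: x ahead of the robot, y to its left, z up, the work surface at z = 0. Lengths are in mm, angles in rad, forces in N, time in s.
With the tool pointing down it reaches from about 400 to 825 mm from the base axis. Payload 7 kg.
Tool frame: the origin (TCP) lies between the finger pads; the fingertips stand 17 mm ahead of it and the grasp point (between the pads) lies 2 mm behind it; z points along the fingers, y is the line along which they close (so a half turn about z gives the same grasp; the last joint's range is limited). The gripper opens to 88 mm and grips with 3 to 60 N. Pads are 19 mm wide; open, the fingers measure 130 mm over their backs; the gripper's body (78 mm by 193 mm) begins 47 mm behind the grasp point.
Start: joints at [1.487, 0.359, 0.012, 0, -1.224, -0.288], TCP at [245.23, 628.854, 243.561] pointing down, gripper open.
Joint ranges: [-3.07, 3.07], [-1.43, 2.12], [-1.02, 1.25], [-3.03, 1.67], [-3.05, -0], [-3.03, 3.03]. Speed limits (rad/s): [2.39, 2.39, 3.01, 3.14, 3.14, 3.14].

INTERFACE

Orientations are given as a rotation vector (axis times angle).
In Python, from bench import observe, viewer, workorder gives the robot as it stands.
- The arm moves only by the tool servo_tool, never from a script. Its argument "moves" is a list of rows, each a list of 7 numbers: the turn, a rotation vector about the tool's x, y, z in rad, then the shift along the tool's x, y, z in m, then the finger opening in m, from 0 to 0.0876. In form: [[ax, ay, az, x, y, z, gripper], ...]. A call has 1 to 10 rows; each row is the pose to reach, as a shift and turn from the pose commanded when the call began, along the tool's axes at that moment; what a row does not reach only later rows make up. A row lasts 1/8 s, in which the tool goes at most 62.5 mm and 10.7 degrees, less where a joint would pass 70% of its speed; a pose out of reach is approached as far as the arm can. A call with a gripper value outside its range is refused whole. The fingers move at their own pace and stop on an object; "squeeze" is the grip in N (left out, the last holds). Time passes only in rows, so rows that repeat a pose let the fingers close. It gives the time, the measured TCP pose, the force, the opening and the grip force at its end, in the units of the state.
- observe(): the state, without advancing time (a new reading comes with each control period).
- viewer.capture(name): name is "scene" or "top" or "wrist"; returns a dict with "pixels" (480x640x3 uint8, red, green, blue), "fx", "fy", "cx", "cy" (pixels), "R" (3x3) and "t" (3): a world point X has camera coordinates R X + t; the wrist camera has in their place "T_tool_cam" (4x4, takes a point from camera to tool coordinates, whose origin is the TCP and whose axes are the flange's). Camera axes: x right, y down, z forward; pixel columns grow to the right and rows downward; lengths in mm; the calibration is good to about 2 mm. A picture is of the moment at which its call begins: read the wrist's pose just before it. There is no depth.
- workorder.finish_job(): hands the job in; it is judged then, once.
The state is a dict: "time_s": time; "qpos": joint angles; "dq": joint speeds; "tau": joint torques, N m; "position": TCP position; "eef_rot": TCP orientation; "contact_force": force on the tool from outside, world axes, zero at the start; "wrist_torque": the same for the moment, N m; "gripper_width": finger opening in mm; "gripper_force": force on a finger pad.
Only numpy, scipy, OpenCV 4.12 (cv2) and the standard library are available. Lean on these libraries where they do the work, as an engineer would, in place of code of your own. Each camera call takes 0.05 s, during which the arm holds its last target. There are 200 camera calls.

## Working session

There is one attempt and no reset: what is moved stays moved. The work goes in short steps, Python scripts to look and compute and a tool call to move; the robot and the scene stay as the last step left them, time stands still between calls to the robot, and variables do not carry over. Pictures are saved under pics/ and viewed, at most 14 in all, crops included, and the job is handed in when it is done.

Besides the shell and the picture viewer there is one more tool, called after "Request:" in YAML: its name, and indented under it one key for each argument. servo_tool: Moves the arm, as the interface text tells. Its arguments: {"type":"object","properties":{"moves":{"type":"array","items":{"type":"array","items":{"type":"number"}}},"squeeze":{"type":"number"}},"required":["moves"]}

```bash
mkdir -p pics; ls; cat > h.py <<'E'
import numpy as np, cv2
from scipy.spatial.transform import Rotation as Ro
from bench import observe, viewer, workorder
def snap(cam,name):
    s=observe(); c=viewer.capture(cam); cv2.imwrite(f'pics/{name}.png',c['pixels'][:,:,::-1])
    if cam=='wrist':
        T=np.eye(4);T[:3,:3]=Ro.from_rotvec(s['eef_rot']).as_matrix();T[:3,3]=s['position']
        M=np.linalg.inv(T@c['T_tool_cam']);R,t=M[:3,:3],M[:3,3]
    else: R,t=np.array(c['R']),np.array(c['t'])
    np.savez(f'pics/{name}.npz',R=R,t=t,k=[c['fx'],c['fy'],c['cx'],c['cy']])
    return c
def pt(name,u,v,z):
    d=np.load(f'pics/{name}.npz');fx,fy,cx,cy=d['k'];R,t=d['R'],d['t']
    r=R.T@np.array([(u-cx)/fx,(v-cy)/fy,1]);o=-R.T@t
    return (o+r*(z-o[2])/r[2]).round(1)
def px(name,X):
    d=np.load(f'pics/{name}.npz');fx,fy,cx,cy=d['k'];c=d['R']@np.array(X,float)+d['t']
    return np.array([fx*c[0]/c[2]+cx,fy*c[1]/c[2]+cy]).round(1)
E
python3 - <<'E'
from h import *
s=observe();print(s)
for c in('top','scene'):
    snap(c,c+'0');d=np.load(f'pics/{c}0.npz');print(d['k'],-d['R'].T@d['t'],d['R'])
print(Ro.from_rotvec(s['eef_rot']).as_matrix().round(3))
E
```

```text
pics
{'time_s': 0.0, 'qpos': array([ 1.48707508e+00,  3.59393433e-01,  1.10622004e-02, -3.64428143e-04,
       -1.22411851e+00, -2.88123548e-01]), 'dq': array([-5.44350377e-04, -1.92582212e-05, -6.23362301e-04,  1.53332288e-03,
       -2.87404042e-04, -7.14057205e-04]), 'tau': array([-2.05123561e-04, -5.82707798e+01,  2.93053526e+01,  6.99675679e+00,
        6.88621847e-03, -1.91535955e-04]), 'position': array([245.08616615, 628.42984884, 242.61732391]), 'eef_rot': array([ 3.08576412e+00, -5.80614162e-01, -2.70299246e-04]), 'contact_force': array([-0.96711358, -0.21020003,  0.31120555]), 'wrist_torque': array([ 0.0140102 ,  0.06224824, -0.03207485]), 'gripper_force': 0.0, 'gripper_width': 87.61414610609009}
[517.71707604 517.71707604 313.16083179 246.22551919] [ 446.48149426    3.81370863 1290.5429936 ] [[ 0.01401365 -0.9998162   0.01308363]
 [-0.99890839 -0.01458166 -0.04437801]
 [ 0.04456064 -0.01244745 -0.99892913]]
[446.2094552  446.2094552  312.91531216 239.32690224] [967.052125   330.21368256 818.23260787] [[-0.58312379  0.81237198  0.00429092]
 [ 0.64426892  0.46566328 -0.60669207]
 [-0.49485776 -0.35101208 -0.79492535]]
[[ 0.932 -0.363 -0.   ]
 [-0.363 -0.932 -0.002]
 [ 0.     0.002 -1.   ]]
```

View pics/top0.png

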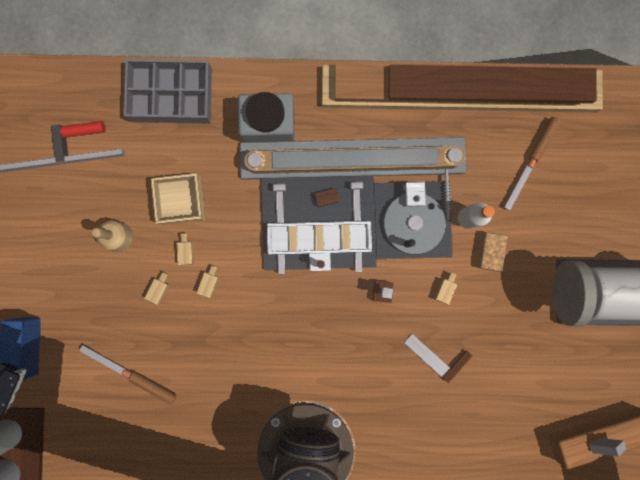

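View pics/scene0.png

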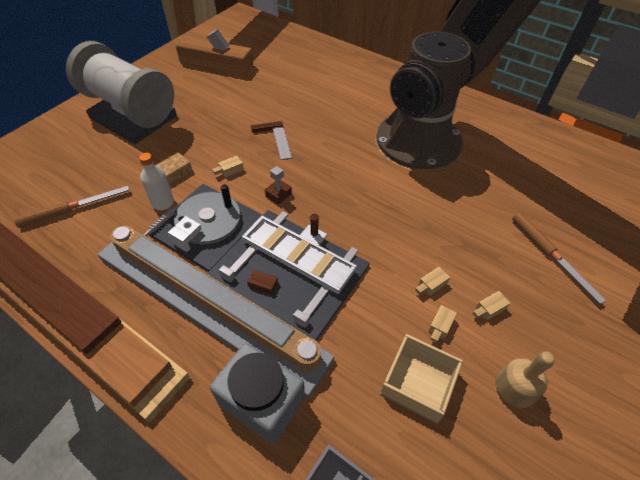

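The top view shows four blanks, at about (184,250), (157,288), (207,281) and (447,288). The offcut is at (326,197), the box at (176,198), the pin at (384,291) and the wheel at (415,223). The bed spans columns 262–375.

```bash
python3 - <<'E'
import cv2
i=cv2.imread('pics/top0.png')
cv2.imwrite('pics/c1.png',cv2.resize(i[170:310,250:460],None,fx=3.8,fy=3.8,interpolation=cv2.INTER_CUBIC))
cv2.imwrite('pics/c2.png',cv2.resize(i[165:310,140:250],None,fx=4,fy=4,interpolation=cv2.INTER_CUBIC))
E
```

```text
(no output)
```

View pics/c1.png

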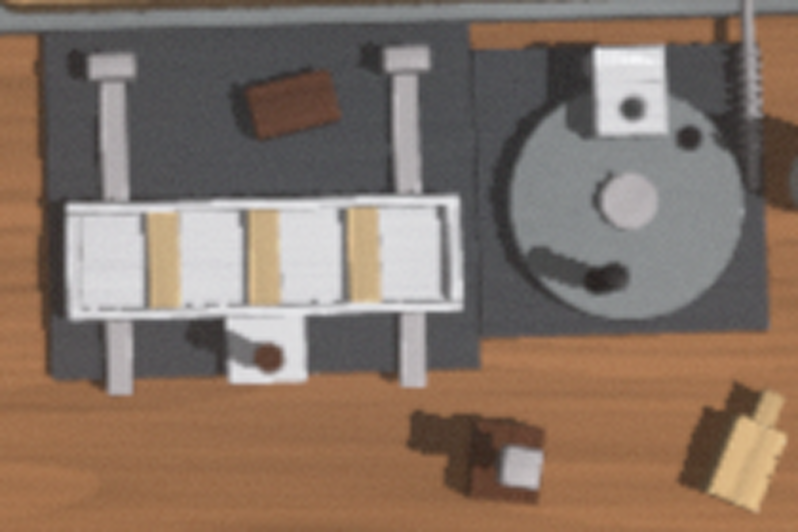

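View pics/c2.png

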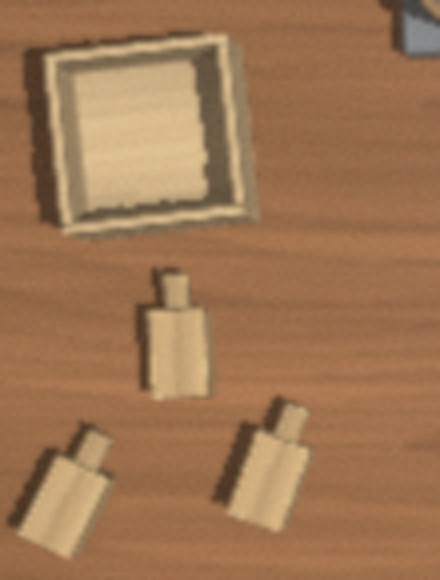

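Reading from the crops: the bed is slightly yawed. The carriage corners, guide hole (632,107), wheel hub (628,200), pin head (522,467) and blank corners are all readable.

```bash
python3 - <<'E'
from h import *
def P(L,ox,oy,f,z): return np.array([pt('top0',ox+(u+.5)/f-.5,oy+(v+.5)/f-.5,z) for u,v in L])
c1=lambda L,z:P(L,250,170,3.8,z); c2=lambda L,z:P(L,140,165,4,z)
def rect(n,Q):
    c=Q.mean(0); e=Q-np.roll(Q,1,0); print(n,c.round(1),'sides',np.linalg.norm(e,axis=1).round(1),'yaws',np.degrees(np.arctan2(e[:,1],e[:,0])).round(1))
rect('carr',c1([(66,204),(461,194),(463,310),(70,320)],37))
print('stops',c1([(111,66),(407,59)],26)); print('rail ends',c1([(119,393),(413,386)],20))
print('chandle',c1([(268,357)],87)); print('hub',c1([(628,200)],34)); 
rect('disc box',c1([(511,205),(628,88),(744,205),(628,319)],30))
print('pin',c1([(522,467)],85),'guide',c1([(632,107)],54),'whandle',c1([(615,275)],95),'hole',c1([(689,137)],30))
rect('offcut',c1([(247,90),(325,70),(341,115),(262,138)],32))
rect('block',c1([(470,418),(545,430),(541,502),(468,494)],25))
for n,Q,T in(('A',c2([(148,308),(208,306),(211,396),(152,400)],26),c2([(175,272)],23)),('B',c2([(66,453),(111,478),(72,557),(17,530)],26),c2([(96,432)],23)),('C',c2([(258,428),(309,448),(281,530),(228,513)],26),c2([(295,404)],23)),('D',c1([(735,415),(787,432),(757,511),(708,490)],26),c1([(769,396)],23))):
    rect(n,Q); d=T[0]-Q.mean(0); print('   dir',np.hypot(*d[:2]).round(1),np.degrees(np.arctan2(d[1],d[0])).round(1))
rect('box',c2([(45,57),(228,35),(250,212),(66,232)],50))
E
```

```text
carr [524.4 -26.8  37. ] sides [ 74.1 252.6  74.2 250.8] yaws [   2.9  -87.7 -178.5   92.3]
stops [[ 647.2   74.4   26. ]
 [ 654.9 -117.1   26. ]]
rail ends [[ 436.2   66.    20. ]
 [ 443.4 -123.7   20. ]]
chandle [[460. -28.  87.]]
hub [[ 564.7 -259.3   34. ]]
disc box [ 562.4 -260.1   30. ] sides [104.8 107.6 106.1 105.5] yaws [  46.4  -44.3 -134.7  135. ]
pin [[ 395.  -184.5   85. ]] guide [[ 622.  -257.4   54. ]] whandle [[ 512.9 -238.9   95. ]] hole [[ 606.5 -299.5   30. ]]
offcut [624.  -43.8  32. ] sides [32.4 52.  30.9 53. ] yaws [  18.2  -74.6 -159.7  107.1]
block [ 396.2 -183.5   25. ] sides [48.7 48.9 46.2 47.1] yaws [ -0.9 -98.3 177.1  84.5]
A [482.4 301.1  26. ] sides [56.1 36.4 54.9 35.8] yaws [   3.9  -87.3 -176.8   94.6]
   dir 49.5 5.6
B [389.2 367.2  26. ] sides [54.9 31.3 53.  37.3] yaws [ -31.1 -118.2  155.2   64.7]
   dir 46.8 -19.8
C [405.9 245.1  26. ] sides [54.5 33.4 52.3 33.8] yaws [ -18.1 -110.7  162.4   73. ]
   dir 48.3 -17.0
D [ 397.6 -338.5   26. ] sides [51.4 35.2 54.4 34.3] yaws [ -19.7 -107.4  159.3   67.7]
   dir 45.2 -19.6
box [612.7 318.2  50. ] sides [106.3 110.3 107.7 110.4] yaws [   8.4  -82.1 -171.6   97.1]
```

```bash
cat >> h.py <<'E'
def rel(*T):
    "targets (x,y,z,yaw_deg) world -> rows turn, shift(m) from present pose"
    s=observe();R0=Ro.from_rotvec(s['eef_rot']);p=s['position'];m=R0.as_matrix()
    print('t',round(s['time_s'],2),'p',p.round(1),'yaw',np.degrees(np.arctan2(m[1,0],m[0,0])).round(1),'q6',s['qpos'][5].round(2),'w',round(s['gripper_width'],1),'F',s['contact_force'].round(1))
    for x,y,z,w in T:
        R1=Ro.from_euler('z',w,degrees=True)*Ro.from_matrix(np.diag([1.,-1,-1]))
        print((R0.inv()*R1).as_rotvec().round(3),(R0.inv().apply(np.array([x,y,z])-p)/1000).round(4))
E
python3 -c "
from h import *
rel((624,-43.8,240,17),(615,-43.8,130,17))"
```

```text
t 0.1 p [245.1 628.5 242.7] yaw -21.3 q6 -0.29 w 87.4 F [-0.7 -0.  -0.4]
[ 0.001  0.    -0.669] [0.5973 0.4886 0.0035]
[ 0.001  0.    -0.669] [0.5889 0.4918 0.1135]
```

Request:
servo_tool:
  moves:
    - [0,0,-0.669,0.597,0.4886,0.0035,0.0876]
    - [0,0,-0.669,0.597,0.4886,0.0035,0.0876]
    - [0,0,-0.669,0.597,0.4886,0.0035,0.0876]
    - [0,0,-0.669,0.597,0.4886,0.0035,0.0876]
    - [0,0,-0.669,0.597,0.4886,0.0035,0.0876]
    - [0,0,-0.669,0.597,0.4886,0.0035,0.0876]
    - [0,0,-0.669,0.597,0.4886,0.0035,0.0876]
    - [0,0,-0.669,0.597,0.4886,0.0035,0.0876]
    - [0,0,-0.669,0.597,0.4886,0.0035,0.0876]
    - [0,0,-0.669,0.597,0.4886,0.0035,0.0876]

```text
time_s: 1.35
position: [552.6, 82.4, 240.7]
eef_rot: [-3.107, -0.465, -0.0]
contact_force: [1.8, 1.5, 1.4]
gripper_width: 87.5
gripper_force: 0.0
```

```bash
python3 -c "
from h import *
rel((624,-43.8,240,17))"
```

```text
t 1.35 p [552.6  82.4 240.7] yaw 17.0 q6 1.37 w 87.5 F [1.8 1.5 1.4]
[-0.    -0.     0.001] [0.0313 0.1416 0.0007]
```

Request:
servo_tool:
  moves:
    - [0,0,0,0.0313,0.1416,0.0,0.0876]
    - [0,0,0,0.0313,0.1416,0.0,0.0876]
    - [0,0,0,0.0313,0.1416,0.05,0.0876]
    - [0,0,0,0.0313,0.1416,0.07,0.0876]
    - [0,0,0,0.0313,0.1416,0.07,0.0876]

```text
time_s: 1.98
position: [622.1, -42.6, 168.4]
eef_rot: [3.107, 0.464, -0.007]
contact_force: [-0.1, -0.9, 1.4]
gripper_width: 87.6
gripper_force: 0.0
```

```bash
python3 -c "
from h import *
c=snap('wrist','w1');print(c['T_tool_cam'])
rel((624,-43.8,100,17),(624,-43.8,32,17))
print(px('w1',[624,-43.8,32]))"
```

```text
[[-7.19301992e-05 -9.68837357e-01 -2.47697738e-01  6.68594187e+01]
 [ 9.99999923e-01 -1.65037152e-04  3.55126231e-04  1.10647867e+00]
 [-3.84938888e-04 -2.47697694e-01  9.68837295e-01 -1.41326579e+02]
 [ 0.00000000e+00  0.00000000e+00  0.00000000e+00  1.00000000e+00]]
t 2.02 p [623.2 -42.1 170.3] yaw 17.0 q6 1.62 w 87.7 F [0.7 0.4 0.5]
[0.    0.002 0.   ] [0.0004 0.0019 0.0703]
[0.    0.002 0.   ] [0.0005 0.0019 0.1383]
[319.1 229.1]
```

View pics/w1.png

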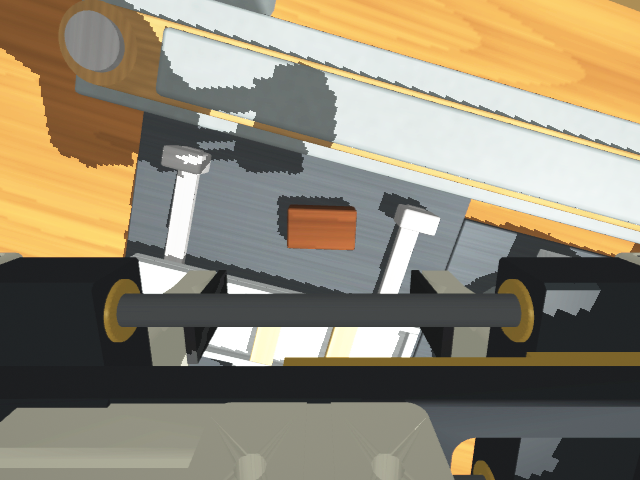

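The wrist view shows the offcut centred at (322,228), square with the tool, as predicted (319,229).

Request:
servo_tool:
  moves:
    - [0,0,0,0,0.001,0.06,0.0876]
    - [0,0,0,0,0.001,0.11,0.0876]
    - [0,0,0,0,0.001,0.138,0.0876]
    - [0,0,0,0,0.001,0.138,0.0876]
    - [0,0,0,0,0.001,0.138,0.03]
    - [0,0,0,0,0.001,0.138,0.03]
    - [0,0,0,0,0.001,0.138,0.03]
    - [0,0,0,0,0.001,0.138,0.03]
    - [0,0,0,0,0.001,0.09,0.03]
    - [0,0,0,0,0.001,0.03,0.03]
  squeeze: 20

```text
time_s: 3.28
position: [622.6, -43.1, 140.6]
eef_rot: [3.107, 0.465, -0.006]
contact_force: [1.6, -0.2, 0.1]
gripper_width: 56.2
gripper_force: 19.9
```

```bash
python3 -c "
from h import *
rel((612.7,318.2,150,8),(612.7,318.2,72,8))"
```

```text
t 3.27 p [622.6 -43.1 140.6] yaw 17.0 q6 1.62 w 56.2 F [ 1.6 -0.2  0.1]
[-0.     0.004  0.157] [ 0.0963 -0.3483 -0.0097]
[-0.     0.004  0.157] [ 0.0966 -0.3483  0.0683]
```

Request:
servo_tool:
  moves:
    - [0,0,0.157,0.0963,-0.348,-0.01,0.03]
    - [0,0,0.157,0.0963,-0.348,-0.01,0.03]
    - [0,0,0.157,0.0963,-0.348,-0.01,0.03]
    - [0,0,0.157,0.0963,-0.348,-0.01,0.03]
    - [0,0,0.157,0.0963,-0.348,-0.01,0.03]
    - [0,0,0.157,0.0963,-0.348,-0.01,0.03]
    - [0,0,0.157,0.0963,-0.348,0.03,0.03]
    - [0,0,0.157,0.0963,-0.348,0.066,0.03]
    - [0,0,0.157,0.0963,-0.348,0.066,0.03]
    - [0,0,0.157,0.0963,-0.348,0.066,0.03]

```text
time_s: 4.53
position: [614.7, 318.4, 76.1]
eef_rot: [-3.134, -0.22, -0.002]
contact_force: [-0.0, -0.4, 0.6]
gripper_width: 55.8
gripper_force: 19.9
```

Request:
servo_tool:
  moves:
    - [0,0,0,0,0,0,0.0876]
    - [0,0,0,0,0,0,0.0876]
    - [0,0,0,0,0,-0.01,0.0876]
    - [0,0,0,0,0,-0.07,0.0876]
    - [0,0,0,0,0,-0.12,0.0876]

```text
time_s: 5.15
position: [614.2, 318.1, 197.7]
eef_rot: [-3.133, -0.22, -0.002]
contact_force: [1.0, 0.8, 0.3]
gripper_width: 87.5
gripper_force: 0.0
```

```bash
python3 -c "
from h import *
snap('top','top1')
i=cv2.imread('pics/top1.png');cv2.imwrite('pics/c3.png',cv2.resize(i[165:310,140:460],None,fx=2.5,fy=2.5,interpolation=cv2.INTER_CUBIC))
rel((450,-150,200,0),(385,-185,200,-3))"
```

```text
t 5.2 p [617.  319.5 206.1] yaw 8.1 q6 0.95 w 87.5 F [2.3 1.  9. ]
[-0.005 -0.011  0.142] [-0.2316  0.4413  0.0017]
[-0.005 -0.011  0.194] [-0.3009  0.4668  0.0008]
```

View pics/c3.png

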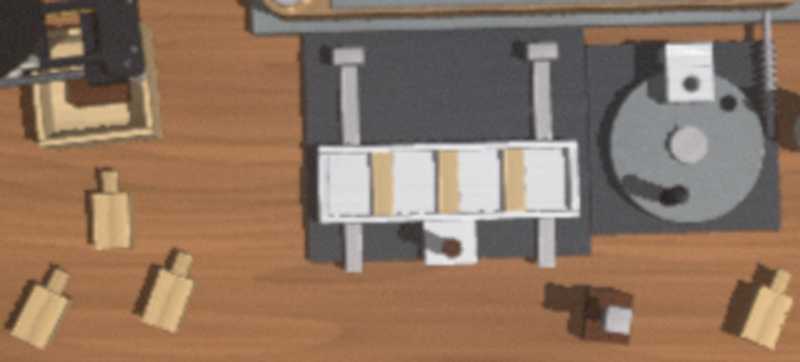

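The offcut is in the box at crop (100,90), and everything else is unmoved. Pin next.

Request:
servo_tool:
  moves:
    - [0,0,0.194,-0.295,0.4645,0,0.0876]
    - [0,0,0.194,-0.295,0.4645,0,0.0876]
    - [0,0,0.194,-0.295,0.4645,0,0.0876]
    - [0,0,0.194,-0.295,0.4645,0,0.0876]
    - [0,0,0.194,-0.295,0.4645,0,0.0876]
    - [0,0,0.194,-0.295,0.4645,0,0.0876]
    - [0,0,0.194,-0.295,0.4645,0,0.0876]
    - [0,0,0.194,-0.295,0.4645,0,0.0876]
    - [0,0,0.194,-0.295,0.4645,0,0.0876]
    - [0,0,0.194,-0.295,0.4645,0,0.0876]

```text
time_s: 6.45
position: [385.2, -185.4, 195.5]
eef_rot: [3.14, -0.092, 0.002]
contact_force: [-0.3, 0.9, -0.1]
gripper_width: 87.7
gripper_force: 0.0
```

Request:
servo_tool:
  moves:
    - [0,0,0,0,0,0,0.0876]
    - [0,0,0,0,0,0,0.0876]
    - [0,0,0,0,0,0,0.0876]

```text
time_s: 6.82
position: [387.2, -182.3, 194.8]
eef_rot: [-3.141, 0.082, -0.0]
contact_force: [-0.5, -1.2, -0.2]
gripper_width: 87.8
gripper_force: 0.0
```

```bash
python3 -c "
from h import *
snap('wrist','w2')
rel((395,-184.5,180,-3),(395,-184.5,76,-3))
print(px('w2',[395,-184.5,85]))
i=cv2.imread('pics/w2.png');print(i[200:260:10,300:340:10].tolist()[:2])
cv2.imwrite('pics/c4.png',cv2.resize(i[90:290,190:450],None,fx=3,fy=3,interpolation=cv2.INTER_CUBIC))"
```

```text
t 6.88 p [ 387.1 -182.3  194.7] yaw -3.0 q6 1.49 w 87.7 F [-0.1  0.3  0.6]
[-0.  0.  0.] [0.008  0.0018 0.0147]
[-0.  0.  0.] [0.008  0.0018 0.1187]
[319.6 230.1]
[[[16, 27, 47], [34, 60, 110], [37, 63, 115], [37, 66, 121]], [[17, 28, 48], [68, 69, 69], [69, 70, 70], [36, 51, 77]]]
```

View pics/c4.png

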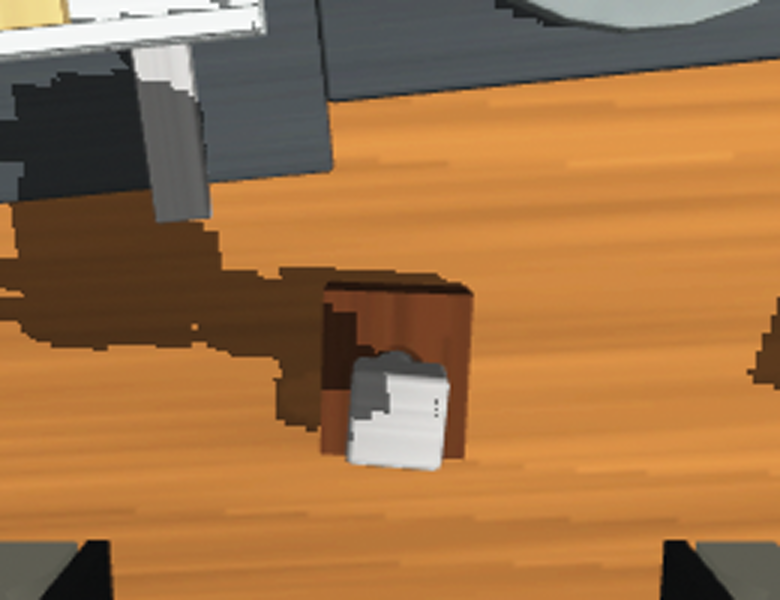

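The pin head's top face is centred near w2 (322.7,230.2) and is turned about 4° clockwise from the tool.

```bash
python3 -c "
from h import *
q=pt('w2',322.7,230.2,85);print(q)
rel((q[0],q[1],120,-7),(q[0],q[1],76,-7))"
```

```text
[ 394.8 -186.8   85. ]
t 6.88 p [ 387.1 -182.3  194.7] yaw -3.0 q6 1.49 w 87.7 F [-0.1  0.3  0.6]
[0.   0.   0.07] [0.0079 0.0041 0.0747]
[0.   0.   0.07] [0.0079 0.0041 0.1187]
```

Request:
servo_tool:
  moves:
    - [0,0,0.07,0.008,0.004,0.04,0.0876]
    - [0,0,0.07,0.008,0.004,0.08,0.0876]
    - [0,0,0.07,0.008,0.004,0.119,0.0876]
    - [0,0,0.07,0.008,0.004,0.119,0.0876]
    - [0,0,0.07,0.008,0.004,0.119,0.06]
    - [0,0,0.07,0.008,0.004,0.119,0.04]
    - [0,0,0.07,0.008,0.004,0.119,0.015]
    - [0,0,0.07,0.008,0.004,0.119,0.015]
    - [0,0,0.07,0.008,0.004,0.119,0.015]
    - [0,0,0.07,0.008,0.004,0.119,0.015]
  squeeze: 25

```text
time_s: 8.12
position: [394.5, -187.5, 75.8]
eef_rot: [-3.136, 0.194, -0.0]
contact_force: [-0.3, 0.0, -0.9]
gripper_width: 32.9
gripper_force: 0.0
```

Request:
servo_tool:
  moves:
    - [0,0,0,0,0,-0.01,0.015]
    - [0,0,0,0,0,-0.025,0.015]
    - [0,0,0,0,0,-0.04,0.015]
    - [0,0,0,0,0,-0.08,0.015]
    - [0,0,0,0,0,-0.12,0.015]
    - [0,0,0,0,0,-0.12,0.015]

```text
time_s: 8.88
position: [396.3, -187.7, 199.2]
eef_rot: [3.135, -0.194, 0.01]
contact_force: [-0.3, -0.4, -2.3]
gripper_width: 24.5
gripper_force: 24.9
```

```bash
python3 -c "
from h import *
rel((560,-255,170,2.3),(622,-257.4,160,2.3))"
```

```text
t 8.88 p [ 396.3 -187.7  199.2] yaw -7.1 q6 1.44 w 24.5 F [-0.3 -0.4 -2.3]
[ 0.    -0.006 -0.164] [0.1706 0.0466 0.0303]
[ 0.    -0.006 -0.164] [0.2323 0.0414 0.0407]
```

```bash
python3 -c "
from h import *
snap('wrist','w3');snap('scene','s3');snap('top','t3')
a=cv2.imread('pics/w3.png')[150:400,190:450];u,v=px('s3',[396,-187.7,160]).astype(int);print(u,v,px('s3',[396,-187.7,182]),px('s3',[396,-187.7,208]))
b=cv2.imread('pics/s3.png')[v-60:v+60,u-60:u+60]
print(u-60,v-60)
cv2.imwrite('pics/c5.png',np.hstack([cv2.resize(a,(416,400)),cv2.resize(b,(384,400),interpolation=cv2.INTER_CUBIC)]))"
```

```text
272 144 [271.3 136.7] [270.4 127.1]
212 84
```

View pics/c5.png

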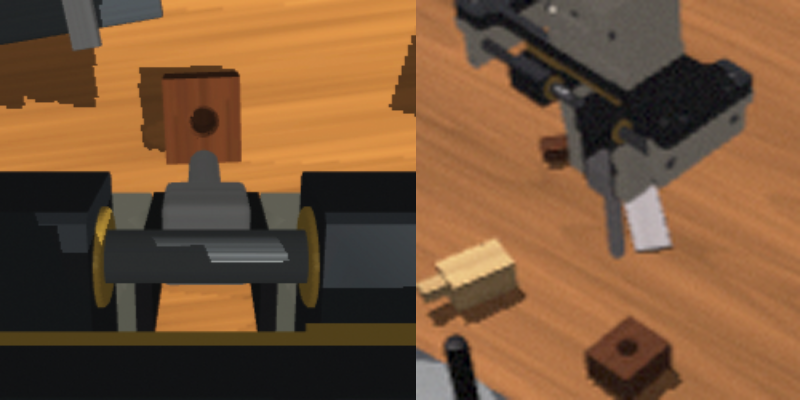

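The pin is held, gripped low on its head. Its foot is at about scene (274.8,160) and wrist (317.5,247). I'll triangulate the foot.

```bash
python3 -c "
from h import *
for z in (126,115,111,107): print(z,px('w3',[396.3,-187.7,z]),px('s3',[396.3,-187.7,z]),px('w3',[402.3,-187.7,z]))
from scipy.optimize import least_squares
f=lambda X:np.r_[px('w3',X)-[317.5,248.5],px('s3',X)-[274.8,159.5]]
r=least_squares(lambda X:f(X),[396,-187,111],diff_step=1e-2);print(r.x,r.fun)
a=cv2.imread('pics/w3.png')[220:300,280:360];b=cv2.imread('pics/s3.png')[135:175,255:295]
cv2.imwrite('pics/c6.png',np.hstack([cv2.resize(a,(400,400),interpolation=2),cv2.resize(b,(400,400),interpolation=2)]))
"
```

```text
126 [317.  256.1] [272.9 156.2] [315.8 247.1]
115 [317.1 251.3] [273.3 159.9] [316.  242.7]
111 [317.1 249.6] [273.4 161.2] [316.  241.1]
107 [317.1 248. ] [273.5 162.4] [316.  239.7]
[ 397.30375244 -187.94777996  113.25445568] [-0.2  0.6 -1.8  1.1]
```

View pics/c6.png

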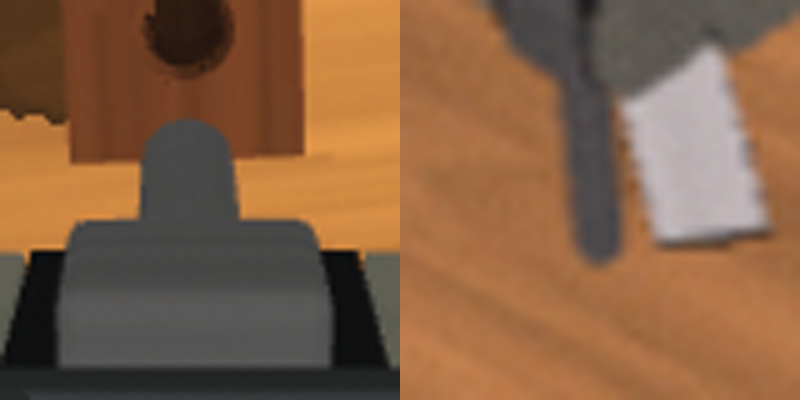

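```bash
python3 -c "
from h import *
rel((592,-257.4,199,2.3),(592,-257.4,160,2.3))"
```

```text
t 9.03 p [ 393.8 -187.3  195.2] yaw -7.1 q6 1.44 w 23.5 F [-0.5 -0.3 -0.8]
[-0.     0.001 -0.164] [ 0.2054  0.045  -0.004 ]
[-0.     0.001 -0.164] [0.2054 0.045  0.035 ]
```

Request:
servo_tool:
  moves:
    - [0,0,-0.05,0.05,0.01,-0.01,0.015]
    - [0,0,-0.1,0.1,0.02,-0.01,0.015]
    - [0,0,-0.164,0.15,0.033,-0.01,0.015]
    - [0,0,-0.164,0.2055,0.045,-0.005,0.015]
    - [0,0,-0.164,0.2055,0.045,0.02,0.015]
    - [0,0,-0.164,0.2055,0.045,0.035,0.015]
    - [0,0,-0.164,0.2055,0.045,0.035,0.015]
    - [0,0,-0.164,0.2055,0.045,0.035,0.015]
    - [0,0,-0.164,0.2055,0.045,0.035,0.015]
    - [0,0,-0.164,0.2055,0.045,0.035,0.015]

```text
time_s: 10.28
position: [593.1, -257.5, 161.8]
eef_rot: [3.141, 0.063, 0.003]
contact_force: [0.5, 0.0, -1.9]
gripper_width: 23.8
gripper_force: 24.9
```

```bash
python3 -c "
from h import *
snap('wrist','w4')
rel((622,-257.4,160,2.3))
p=observe()['position']
for d in (82,85,88):print('foot',px('w4',[p[0],p[1],p[2]-d]),px('w4',[p[0]+5,p[1],p[2]-d]))
print(px('w4',[622,-257.4,54]))
a=cv2.imread('pics/w4.png')[90:290,220:420]
cv2.imwrite('pics/c7.png',cv2.resize(a,(600,600),interpolation=2))
"
```

```text
t 10.32 p [ 593.  -257.5  161.6] yaw 2.3 q6 1.72 w 23.8 F [-0.3 -0.4 -0.8]
[ 0.    -0.001  0.   ] [0.029  0.0011 0.0017]
foot [316.9 251.4] [317.2 244.1]
foot [316.9 250.1] [317.2 242.9]
foot [316.9 248.9] [317.2 241.8]
[318.5 202.1]
```

View pics/c7.png

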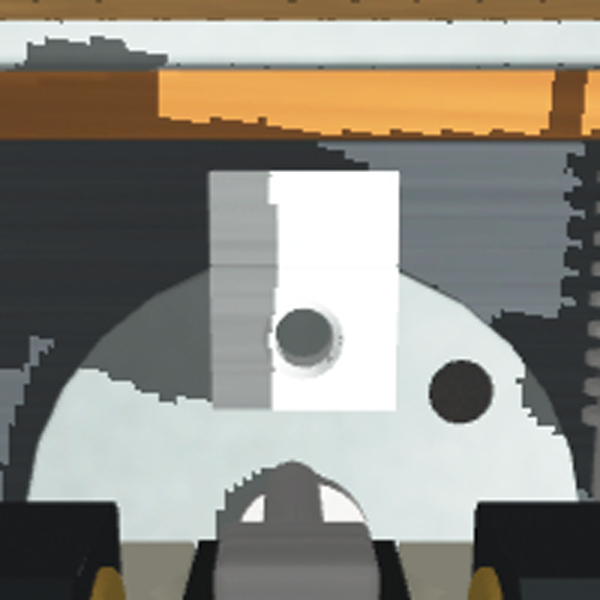

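The guide mouth is centred at (321.5,202.8) in w4. The pin foot is at (317.3,243.7), matching the prediction, so the pin is plumb under the TCP.

```bash
python3 -c "
from h import *
q=pt('w4',321.5,202.8,54);f=pt('w4',317.3,243.7,77);print(q,f)
rel((q[0],q[1],160,2.3),(q[0],q[1],150,2.3))
"
```

```text
[ 621.6 -259.6   54. ] [ 597.6 -257.6   77. ]
t 10.32 p [ 593.  -257.5  161.6] yaw 2.3 q6 1.72 w 23.8 F [-0.3 -0.4 -0.8]
[ 0.    -0.001  0.   ] [0.0285 0.0033 0.0017]
[ 0.    -0.001  0.   ] [0.0285 0.0033 0.0117]
```

Request:
servo_tool:
  moves:
    - [0,0,0,0.0285,0.0033,0,0.015]
    - [0,0,0,0.0285,0.0033,0.006,0.015]
    - [0,0,0,0.0285,0.0033,0.012,0.015]
    - [0,0,0,0.0285,0.0033,0.015,0.015]
    - [0,0,0,0.0285,0.0033,0.015,0.015]
    - [0,0,0,0.0285,0.0033,0.015,0.015]
    - [0,0,0,0.0285,0.0033,0.015,0.015]

```text
time_s: 11.2
position: [621.5, -259.7, 146.0]
eef_rot: [3.141, 0.063, 0.001]
contact_force: [0.5, 0.1, -1.1]
gripper_width: 23.8
gripper_force: 24.9
```

```bash
python3 -c "
from h import *
snap('wrist','w5')
rel((621.6,-259.6,138,2.3))
a=cv2.imread('pics/w5.png')[190:270,270:370]
cv2.imwrite('pics/c8.png',cv2.resize(a,(750,600),interpolation=2))
"
```

```text
t 11.25 p [ 621.5 -259.7  146. ] yaw 2.3 q6 1.72 w 23.6 F [-0.6 -0.  -0.8]
[ 0. -0.  0.] [ 0.0001 -0.0001  0.008 ]
```

View pics/c8.png

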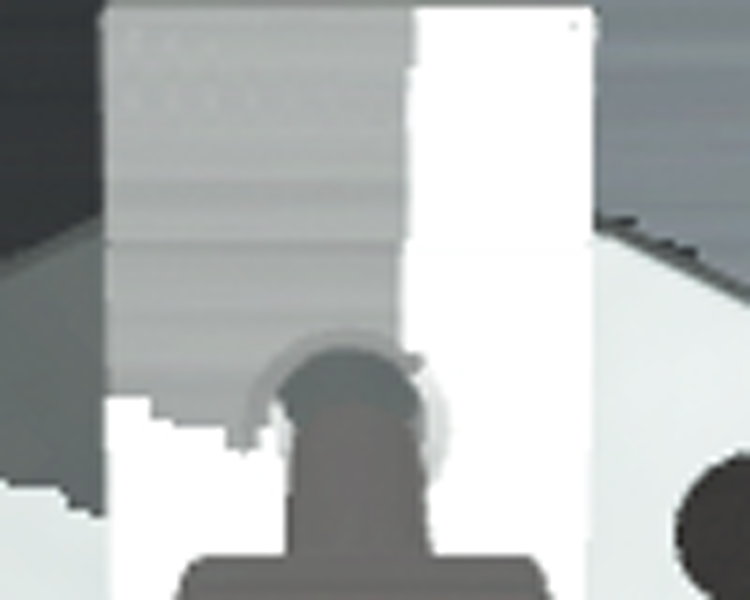

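The pin foot (355) sits about 0.4 mm right of the hole centre (349). I'll correct that and go down.

Request:
servo_tool:
  moves:
    - [0,0,0,0,-0.0004,0.004,0.015]
    - [0,0,0,0,-0.0004,0.008,0.015]
    - [0,0,0,0,-0.0004,0.011,0.015]
    - [0,0,0,0,-0.0004,0.014,0.015]
    - [0,0,0,0,-0.0004,0.017,0.015]
    - [0,0,0,0,-0.0004,0.017,0.015]

```text
time_s: 12.0
position: [621.3, -259.2, 128.4]
eef_rot: [-3.141, -0.063, 0.001]
contact_force: [-0.2, 0.6, -0.8]
gripper_width: 24.4
gripper_force: 24.9
```

Request:
servo_tool:
  moves:
    - [0,0,0,0,0,0.003,0.015]
    - [0,0,0,0,0,0.006,0.015]
    - [0,0,0,0,0,0.009,0.015]
    - [0,0,0,0,0,0.009,0.015]
    - [0,0,0,0,0,0.009,0.03]
    - [0,0,0,0,0,0.009,0.05]
    - [0,0,0,0,0,0.009,0.07]
    - [0,0,0,0,0,0.009,0.07]
    - [0,0,0,0,0,-0.03,0.07]
    - [0,0,0,0,0,-0.09,0.07]

```text
time_s: 13.25
position: [620.2, -259.0, 217.6]
eef_rot: [-3.14, -0.063, 0.007]
contact_force: [1.2, -0.3, 0.5]
gripper_width: 68.9
gripper_force: 0.0
```

```bash
python3 - <<'E'
from h import *
# handle hover; axis from guide (wrist) : 58mm back along bed x
b=np.radians(2.3); ax=np.array([621.5,-259.3])-58*np.array([np.cos(b),np.sin(b)]);print(ax)
h=ax+55*np.array([np.cos(np.radians(157.8)),np.sin(np.radians(157.8))]);print(h)
rel((h[0],h[1],205,0))
snap('top','t5');c=snap('scene','s5');print(px('s5',[622,-259,112]))
E
```

```text
[ 563.54672508 -261.62764397]
[ 512.62384292 -240.84640069]
t 13.25 p [ 620.2 -259.   217.6] yaw 2.3 q6 1.72 w 68.9 F [ 1.2 -0.3  0.5]
[-0.001  0.005  0.04 ] [-0.1068 -0.0224  0.0132]
[179.6 206.9]
```

Request:
servo_tool:
  moves:
    - [0,0,0.1,-0.05,-0.011,0.01,0.06]
    - [0,0,0.25,-0.1,-0.022,0.01,0.06]
    - [0,0,0.427,-0.1068,-0.0224,0.01,0.06]
    - [0,0,0.427,-0.1068,-0.0224,0.01,0.06]
    - [0,0,0.427,-0.1068,-0.0224,0.01,0.06]
    - [0,0,0.427,-0.1068,-0.0224,0.01,0.06]

```text
time_s: 14.1
position: [514.4, -241.2, 208.4]
eef_rot: [3.084, -0.6, -0.001]
contact_force: [-0.5, 0.3, 0.4]
gripper_width: 59.9
gripper_force: 0.0
```

```bash
python3 - <<'E'
from h import *
rel((512.6,-240.8,80,-22.2))
snap('wrist','w6')
print(px('w6',[512.6,-240.8,95]),px('w6',[512.6,-240.8,40]),px('w6',[622,-259,112]),px('w6',[622,-259,94]))
a=cv2.imread('pics/w6.png')[90:290,200:500]
cv2.imwrite('pics/c9.png',cv2.resize(a,(780,520),interpolation=2))
E
```

```text
t 14.1 p [ 514.4 -241.2  208.4] yaw -22.0 q6 1.28 w 59.9 F [-0.5  0.3  0.4]
[0.    0.    0.003] [-0.0018  0.0003  0.1284]
[318.  241.9] [318.  225.9] [279.3  82.3] [282.2  87. ]
```

View pics/c9.png

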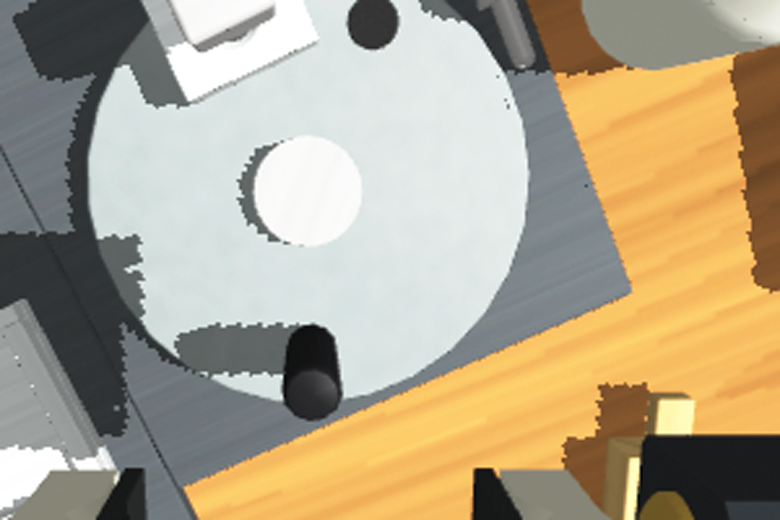

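The handle top is at (320.4,241.2), about 1.3 mm to tool +y of the estimate. The pin stands in the bridge.

Request:
servo_tool:
  moves:
    - [0,0,0,-0.002,0.0015,0.05,0.06]
    - [0,0,0,-0.002,0.0015,0.1,0.06]
    - [0,0,0,-0.002,0.0015,0.128,0.06]
    - [0,0,0,-0.002,0.0015,0.128,0.05]
    - [0,0,0,-0.002,0.0015,0.128,0.03]
    - [0,0,0,-0.002,0.0015,0.128,0.008]
    - [0,0,0,-0.002,0.0015,0.128,0.008]
    - [0,0,0,-0.002,0.0015,0.128,0.008]
    - [0,0,0,-0.002,0.0015,0.128,0.008]
    - [0,0,0,-0.002,0.0015,0.128,0.008]
  squeeze: 25

```text
time_s: 15.4
position: [511.8, -241.8, 81.5]
eef_rot: [-3.083, 0.603, -0.002]
contact_force: [-0.8, 2.6, 7.6]
gripper_width: 17.3
gripper_force: 25.0
```

```bash
python3 - <<'E'
from h import *
print(pt('w6',320.4,241.2,95))
s=observe();p=s['position'];ax=np.array([563.5,-261.2]);r=p[:2]-ax;a0=np.degrees(np.arctan2(r[1],r[0]));print('r',np.hypot(*r),a0)
m=Ro.from_rotvec(s['eef_rot']).as_matrix();y0=np.degrees(np.arctan2(m[1,0],m[0,0]))
T=[]
for d in (.1,.2,.3,.4,.5,.6,.7,.75,.77,.79,.81,.83,.85):
    a=np.radians(a0)+d; T.append((ax[0]+np.hypot(*r)*np.cos(a),ax[1]+np.hypot(*r)*np.sin(a),p[2],y0+np.degrees(d)))
rel(*T)
E
```

```text
[ 512.4 -242.7   95. ]
r 55.22923798576751 159.3914882010838
t 15.4 p [ 511.8 -241.8   81.5] yaw -22.1 q6 1.28 w 17.3 F [-0.8  2.6  7.6]
[-0.    -0.001 -0.1  ] [ 0.0004  0.0055 -0.    ]
[-0.    -0.001 -0.2  ] [ 0.0014  0.0109 -0.    ]
[-0.    -0.001 -0.3  ] [ 0.0029  0.0162 -0.    ]
[-0.    -0.001 -0.4  ] [0.0049 0.0214 0.    ]
[ 0.    -0.001 -0.5  ] [0.0075 0.0263 0.    ]
[ 0.    -0.001 -0.6  ] [0.0105 0.0309 0.    ]
[ 0.    -0.001 -0.7  ] [0.0139 0.0352 0.    ]
[ 0.    -0.001 -0.75 ] [0.0158 0.0372 0.    ]
[ 0.    -0.001 -0.77 ] [0.0166 0.038  0.    ]
[ 0.    -0.001 -0.79 ] [0.0174 0.0388 0.    ]
[ 0.    -0.001 -0.81 ] [0.0182 0.0395 0.    ]
[ 0.    -0.001 -0.83 ] [0.019  0.0403 0.    ]
[ 0.    -0.001 -0.85 ] [0.0199 0.041  0.    ]
```

Request:
servo_tool:
  moves:
    - [0,0,-0.1,0.0004,0.0055,0,0.008]
    - [0,0,-0.2,0.0014,0.0109,0,0.008]
    - [0,0,-0.3,0.0029,0.0162,0,0.008]
    - [0,0,-0.4,0.0049,0.0214,0,0.008]
    - [0,0,-0.5,0.0075,0.0263,0,0.008]
    - [0,0,-0.6,0.0105,0.0309,0,0.008]
    - [0,0,-0.7,0.0139,0.0352,0,0.008]
    - [0,0,-0.7,0.0139,0.0352,0,0.008]
    - [0,0,-0.7,0.0139,0.0352,0,0.008]

```text
time_s: 16.52
position: [511.8, -279.2, 81.5]
eef_rot: [3.103, 0.491, 0.003]
contact_force: [0.4, 4.8, 5.7]
gripper_width: 16.8
gripper_force: 25.0
```

```bash
cat >> h.py <<'E'
def arc(*D):
    s=observe();p=s['position'];ax=np.array([563.5,-261.2]);r=p[:2]-ax;a0=np.arctan2(r[1],r[0]);m=Ro.from_rotvec(s['eef_rot']).as_matrix();y0=np.degrees(np.arctan2(m[1,0],m[0,0]))
    print('turned',a0-np.radians(159.4)+(2*np.pi if a0<0 else 0),np.hypot(*r))
    rel(*[(ax[0]+np.hypot(*r)*np.cos(a0+d),ax[1]+np.hypot(*r)*np.sin(a0+d),p[2],y0+np.degrees(d)) for d in D])
E
python3 - <<'E'
from h import *
arc(.04,.06,.08,.1,.12,.14,.16,.18)
snap('scene','s6');print(px('s6',[622,-259,112]),px('s6',[622,-259,94]))
E
```

```text
turned 0.694295722788878 54.72561206962997
t 16.52 p [ 511.8 -279.2   81.5] yaw 18.0 q6 2.05 w 16.8 F [0.4 4.8 5.7]
[ 0.    -0.002 -0.04 ] [0.0001 0.0022 0.    ]
[ 0.    -0.002 -0.06 ] [0.0002 0.0033 0.    ]
[ 0.    -0.002 -0.08 ] [0.0003 0.0044 0.    ]
[ 0.    -0.002 -0.1  ] [0.0004 0.0055 0.    ]
[ 0.    -0.002 -0.12 ] [0.0005 0.0065 0.    ]
[ 0.    -0.002 -0.14 ] [0.0007 0.0076 0.    ]
[ 0.    -0.002 -0.16 ] [0.0009 0.0087 0.    ]
[ 0.    -0.002 -0.18 ] [0.0011 0.0098 0.    ]
[179.6 206.9] [181.6 212.5]
```

Request:
servo_tool:
  moves:
    - [0,0,-0.04,0.0001,0.0022,0,0.008]
    - [0,0,-0.06,0.0002,0.0033,0,0.008]
    - [0,0,-0.08,0.0003,0.0044,0,0.008]
    - [0,0,-0.09,0.0003,0.005,0,0.008]
    - [0,0,-0.1,0.0004,0.0055,0,0.008]
    - [0,0,-0.11,0.0005,0.006,0,0.008]
    - [0,0,-0.11,0.0005,0.006,0,0.008]
    - [0,0,-0.11,0.0005,0.006,0,0.008]

```text
time_s: 17.58
position: [514.1, -284.5, 81.5]
eef_rot: [-3.071, -0.66, -0.002]
contact_force: [0.4, 6.9, 6.8]
gripper_width: 17.1
gripper_force: 25.0
```

```bash
python3 - <<'E'
from h import *
arc(.02,.04)
snap('scene','s7')
a=cv2.imread('pics/s6.png').astype(int);b=cv2.imread('pics/s7.png').astype(int)
d=np.abs(a-b).sum(2)[185:235,155:205];print(d.max(),np.argwhere(d>60).shape,np.argwhere(d>60).mean(0)+[185,155])
E
```

```text
turned 0.8003159661224863 54.6672483465772
t 17.57 p [ 514.1 -284.5   81.5] yaw 24.3 q6 2.17 w 17.1 F [0.4 6.9 6.8]
[ 0.    -0.002 -0.02 ] [0.     0.0011 0.    ]
[ 0.    -0.002 -0.04 ] [0.0001 0.0022 0.    ]
530 (420, 2) [211.54285714 187.2452381 ]
```

Request:
servo_tool:
  moves:
    - [0,0,0.02,0,-0.0011,0,0.008]
    - [0,0,0.04,0,-0.0022,0,0.008]
    - [0,0,0.06,0.0002,-0.0033,0,0.008]
    - [0,0,0.08,0.0003,-0.0044,0,0.008]
    - [0,0,0.1,0.0004,-0.0055,0,0.008]
    - [0,0,0.11,0.0005,-0.006,0,0.008]
    - [0,0,0.11,0.0005,-0.006,0,0.008]

```text
time_s: 18.5
position: [511.9, -279.6, 81.5]
eef_rot: [3.102, 0.491, 0.002]
contact_force: [-0.8, 2.2, 6.1]
gripper_width: 17.2
gripper_force: 25.0
```

```bash
python3 - <<'E'
from h import *
arc(.02)
E
```

```text
turned 0.7013756961850941 54.74512402637562
t 18.5 p [ 511.9 -279.6   81.5] yaw 18.0 q6 2.05 w 17.2 F [-0.8  2.2  6.1]
[ 0.001 -0.001 -0.02 ] [0.     0.0011 0.    ]
```

Request:
servo_tool:
  moves:
    - [0,0,0,0,0,0,0.03]
    - [0,0,0,0,0,0,0.05]
    - [0,0,0,0,0,0,0.06]
    - [0,0,0,0,0,-0.04,0.06]
    - [0,0,0,0,0,-0.09,0.06]
    - [0,0,0,-0.03,0,-0.13,0.06]
    - [0,0,0,-0.03,0,-0.13,0.06]
    - [0,0,0,-0.03,0,-0.13,0.06]

```text
time_s: 19.5
position: [482.5, -288.7, 210.4]
eef_rot: [-3.103, -0.489, -0.0]
contact_force: [-0.3, 0.8, -0.7]
gripper_width: 60.3
gripper_force: 0.0
```

```bash
python3 - <<'E'
from h import *
snap('wrist','w8');snap('scene','s8');snap('top','t8')
th=np.radians(157.8)+.73
H=np.array([563.5+55*np.cos(th),-261.2+55*np.sin(th)])
for n in('w8','s8','t8'):print(n,px(n,[*H,95]),px(n,[621.5,-259.3,112]),px(n,[621.5,-259.3,94]),px(n,[621.5,-259.3,54]))
a=cv2.imread('pics/w8.png')[20:270,200:450];b=cv2.imread('pics/s8.png')[170:250,150:250]
cv2.imwrite('pics/c10.png',np.hstack([cv2.resize(a,(400,400)),cv2.resize(b,(400,400),interpolation=2)]))
E
```

```text
w8 [317.3 197.7] [340.8  20. ] [339.1  29.6] [336.1  46.4]
s8 [210.4 178.4] [179.7 206.7] [181.7 212.3] [185.8 224.2]
t8 [429.  242.8] [422.1 194.5] [420.4 195.6] [416.7 198. ]
```

View pics/c10.png

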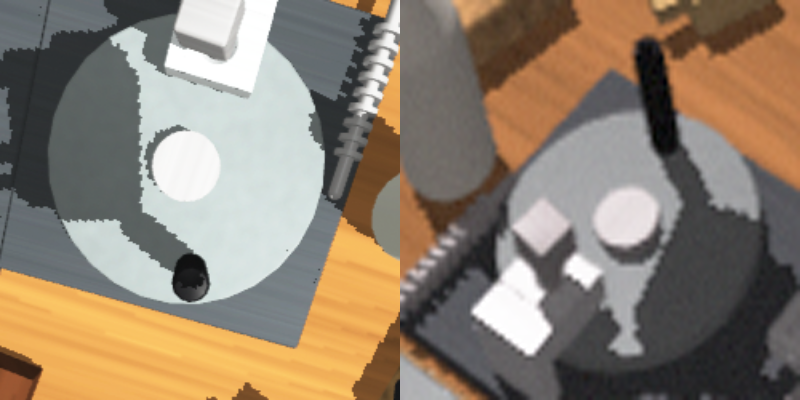

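The wheel handle sits at the 0.73 position and the pin head is seated low in the bridge, so the wheel is locked. Next I'll check whether any blank has moved.

```bash
cat >> h.py <<'E'
BL={'A':(184,251),'B':(157,289),'C':(207,281),'D':(446,289),'offbox':(176,198)}
def moved(name):
    a=cv2.imread('pics/top0.png');b=cv2.imread(f'pics/{name}.png')
    for k,(u,v) in BL.items():
        t=a[v-20:v+21,u-16:u+17];w=b[v-50:v+51,max(u-50,0):u+51]
        r=cv2.matchTemplate(w,t,cv2.TM_CCOEFF_NORMED);_,m,_,l=cv2.minMaxLoc(r);print(k,round(m,3),l[0]+16-(u-max(u-50,0)),l[1]+20-50)
E
python3 - <<'E'
from h import *
moved('t8');rel((397.6,-340.5,150,-20),(397.6,-340.5,28,-20))
E
```

```text
A 0.522 23 30
B 0.587 -1 -1
C 0.961 0 0
D 0.758 0 0
offbox 0.382 -9 -16
t 19.65 p [ 482.5 -288.5  209.3] yaw 17.9 q6 2.07 w 59.7 F [0.8 0.3 0.5]
[-0.001  0.002  0.662] [-0.0967  0.0234  0.0595]
[-0.001  0.002  0.662] [-0.0964  0.0236  0.1815]
```

```bash
python3 - <<'E'
from h import *
for n in('t3','t5'):print(n);moved(n)
i=cv2.imread('pics/top0.png');print(i[251,184],i[289,157],i[270,230],i[300,230])
for n in('top0','t5','t8'):
    h=cv2.cvtColor(cv2.imread(f'pics/{n}.png'),cv2.COLOR_BGR2HSV)[225:320,130:240];b=cv2.imread(f'pics/{n}.png')[225:320,130:240]
    m=((b[:,:,0]>88)).astype(np.uint8)
    k,l,st,ce=cv2.connectedComponentsWithStats(m)
    print(n,[(st[j,4],*(ce[j]+[130,225]).round(1)) for j in range(1,k) if st[j,4]>25])
E
```

```text
t3
A 0.524 23 30
B 0.735 -1 -1
C 0.989 0 0
D 0.502 -21 7
offbox 0.383 -2 -20
t5
A 0.622 1 1
B 0.705 -2 0
C 0.989 0 0
D 0.988 0 0
offbox 0.43 9 -20
[116 159 191] [117 161 192] [ 78 114 164] [ 80 117 164]
top0 [(np.int32(379), np.float64(184.3), np.float64(251.2)), (np.int32(391), np.float64(207.8), np.float64(282.9)), (np.int32(403), np.float64(156.7), np.float64(289.6))]
t5 [(np.int32(5820), np.float64(207.9), np.float64(274.3))]
t8 [(np.int32(327), np.float64(137.3), np.float64(237.7)), (np.int32(4026), np.float64(214.4), np.float64(278.3))]
```

Request:
servo_tool:
  moves:
    - [0,0,0.15,-0.04,0.01,0.02,0.0876]
    - [0,0,0.33,-0.08,0.02,0.04,0.0876]
    - [0,0,0.5,-0.0967,0.0234,0.06,0.0876]
    - [0,0,0.662,-0.0967,0.0234,0.1,0.0876]
    - [0,0,0.662,-0.0967,0.0234,0.12,0.0876]
    - [0,0,0.662,-0.0967,0.0234,0.12,0.0876]
    - [0,0,0.662,-0.0967,0.0234,0.12,0.0876]

```text
time_s: 20.52
position: [398.5, -341.0, 91.0]
eef_rot: [3.094, -0.544, -0.0]
contact_force: [-0.6, 0.2, -0.0]
gripper_width: 87.5
gripper_force: 0.0
```

```bash
python3 - <<'E'
from h import *
rel((397.6,-340.5,28,-20))
snap('wrist','w9');b=cv2.imread('pics/w9.png')
print(px('w9',[397.6,-340.5,26]),px('w9',[397.6,-338.5,26]))
h=cv2.cvtColor(b,cv2.COLOR_BGR2HSV)
print(b[225:250:12,300:345:12].tolist(),b[150:152,318:320].tolist(),b[240,200:440:10].tolist(),h[240,200:440:10].tolist())
E
```

```text
t 20.52 p [ 398.5 -341.    91. ] yaw -19.9 q6 1.56 w 87.5 F [-0.6  0.2 -0. ]
[0.    0.    0.001] [-0.001  -0.0002  0.063 ]
[317.1 261.3] [314.1 262.3]
[[[96, 154, 186], [98, 161, 193], [87, 143, 172], [94, 154, 185]], [[97, 155, 187], [99, 161, 191], [88, 143, 172], [97, 155, 187]], [[97, 156, 187], [96, 159, 191], [88, 143, 174], [96, 156, 187]]] [[[120, 225, 254], [120, 225, 254]], [[120, 225, 254], [120, 225, 254]]] [[120, 221, 254], [116, 214, 253], [111, 210, 253], [116, 217, 253], [53, 96, 146], [52, 94, 144], [51, 96, 145], [53, 97, 146], [50, 94, 143], [51, 96, 145], [97, 157, 188], [98, 161, 192], [87, 143, 171], [94, 154, 185], [123, 199, 230], [111, 208, 252], [105, 200, 251], [116, 213, 253], [116, 218, 254], [120, 221, 254], [117, 221, 254], [118, 217, 254], [115, 215, 253], [111, 214, 253]] [[23, 135, 254], [21, 138, 253], [21, 143, 253], [22, 138, 253], [14, 162, 146], [14, 163, 144], [14, 165, 145], [14, 162, 146], [14, 166, 143], [14, 165, 145], [20, 123, 188], [20, 125, 192], [20, 125, 171], [20, 125, 185], [21, 119, 230], [21, 143, 252], [20, 148, 251], [21, 138, 253], [22, 139, 254], [23, 135, 254], [23, 138, 254], [22, 137, 254], [22, 139, 253], [22, 143, 253]]
```

```bash
cat >> h.py <<'E'
def seg(name,lo=110,hi=131):
    b=cv2.imread(f'pics/{name}.png');h=cv2.cvtColor(b,cv2.COLOR_BGR2HSV)
    m=((h[:,:,1]>lo)&(h[:,:,1]<hi)&(h[:,:,0]>17)&(h[:,:,0]<24)).astype(np.uint8);m=cv2.morphologyEx(m,cv2.MORPH_OPEN,np.ones((5,5)))
    k,l,st,ce=cv2.connectedComponentsWithStats(m)
    for j in np.argsort(-st[1:,4])[:4]+1:
        print(st[j],ce[j].round(1))
    j=1+np.argmax(st[1:,4]);M=(l==j).astype(np.uint8);r=cv2.minAreaRect(cv2.findContours(M,0,2)[0][0]);print('rect',r)
    for v in range(st[j,1],st[j,1]+st[j,3],8):
        c=np.where(M[v])[0];print(v,c.min(),c.max(),end=' | ')
E
python3 -c "
from h import *
seg('w9')"
```

```text
[ 292  191   55  102 4614] [318.2 247.4]
[432  38   7   8  48] [435.1  41.4]
[444  81   7   7  41] [447.  84.]
[505  32   6   7  39] [507.6  35.1]
rect ((318.9999694824219, 241.49996948242188), (53.99999237060547, 100.99998474121094), -0.0)
191 316 324 | 199 310 331 | 207 310 331 | 215 295 344 | 223 293 342 | 231 293 341 | 239 293 340 | 247 293 346 | 255 292 345 | 263 292 345 | 271 292 344 | 279 292 342 | 287 292 342 |
```

```bash
python3 -c "
from h import *
c=np.array([397.6,-340.5]);e=np.array([np.cos(np.radians(-20)),np.sin(np.radians(-20))])
for d,z in((27,26),(27,0),(-27,26),(49,23),(49,12)):print(d,z,px('w9',[*(c+d*e),z]))"
```

```text
27 26 [317.1 218.2]
27 0 [317.2 210.6]
-27 26 [317.1 301.7]
49 23 [317.1 180.6]
49 12 [317.2 178.9]
```

Request:
servo_tool:
  moves:
    - [0,0,0,-0.001,0.0008,0.03,0.0876]
    - [0,0,0,-0.001,0.0008,0.06,0.0876]
    - [0,0,0,-0.001,0.0008,0.063,0.07]
    - [0,0,0,-0.001,0.0008,0.063,0.02]
    - [0,0,0,-0.001,0.0008,0.063,0.02]
    - [0,0,0,-0.001,0.0008,0.063,0.02]
    - [0,0,0,-0.001,0.0008,0.063,0.02]
    - [0,0,0,-0.001,0.0008,0.063,0.02]
    - [0,0,0,-0.001,0.0008,0.063,0.02]
    - [0,0,0,-0.001,0.0008,0.063,0.02]
  squeeze: 30

```text
time_s: 21.82
position: [396.9, -341.3, 28.0]
eef_rot: [3.094, -0.545, 0.0]
contact_force: [-0.9, 1.8, 4.7]
gripper_width: 33.5
gripper_force: 29.8
```

```bash
cat >> h.py <<'E'
b_=np.radians(2.3);CAR=np.array([524.4,-28.2])
def bay(k): return CAR+(k-2.5)*64*np.array([-np.sin(b_),np.cos(b_)])
E
python3 - <<'E'
from h import *
B=bay(1);print(B)
rel((397.6,-340.5,130,-20),(*B,130,2.3))
E
```

```text
[ 528.25265208 -124.12266193]
t 21.82 p [ 396.9 -341.3   28. ] yaw -20.0 q6 1.56 w 33.5 F [-0.9  1.8  4.7]
[ 0. -0.  0.] [ 0.0004 -0.001  -0.102 ]
[ 0.    -0.    -0.389] [ 0.0493 -0.249  -0.102 ]
```

Request:
servo_tool:
  moves:
    - [0,0,0,0,0,-0.05,0.02]
    - [0,0,0,0,0,-0.105,0.02]
    - [0,0,-0.1,0.012,-0.06,-0.105,0.02]
    - [0,0,-0.2,0.025,-0.12,-0.105,0.02]
    - [0,0,-0.3,0.037,-0.18,-0.105,0.02]
    - [0,0,-0.389,0.0493,-0.249,-0.102,0.02]
    - [0,0,-0.389,0.0493,-0.249,-0.102,0.02]
    - [0,0,-0.389,0.0493,-0.249,-0.102,0.02]
    - [0,0,-0.389,0.0493,-0.249,-0.102,0.02]

```text
time_s: 22.95
position: [527.4, -125.0, 129.5]
eef_rot: [3.141, 0.061, -0.001]
contact_force: [-0.4, -0.4, -0.3]
gripper_width: 33.6
gripper_force: 29.8
```

```bash
python3 - <<'E'
from h import *
B=bay(1)
rel((*B,57,2.3))
snap('top','t10');snap('wrist','w10')
a=cv2.imread('pics/t10.png')[165:315,125:325];b=cv2.imread('pics/w10.png')[60:460,140:500]
for k in range(1,5):
  for n in ('w10','t10'):print(k,n,px(n,[*bay(k),28]),px(n,[*(bay(k)+[0,22]),37]),px(n,[*(bay(k)-[0,22]),37]))
cv2.imwrite('pics/c11.png',np.hstack([cv2.resize(a,(440,330),interpolation=2),cv2.resize(b,(297,330))]))
E
```

```text
t 22.95 p [ 527.4 -125.   129.5] yaw 2.2 q6 1.48 w 33.6 F [-0.4 -0.4 -0.3]
[-0.     0.001 -0.001] [ 0.0009 -0.0008  0.0725]
1 w10 [315.6 242.1] [283.6 244.4] [347.3 246.7]
1 t10 [359.2 236.5] [350.5 236.1] [368.6 236.4]
2 w10 [226.1 242.3] [190.8 244.6] [254.7 246.9]
2 t10 [333.  237.2] [324.2 236.8] [342.3 237.1]
3 w10 [136.6 242.5] [ 98.1 244.8] [162.1 247.1]
3 t10 [306.9 237.8] [297.8 237.5] [315.9 237.7]
4 w10 [ 47.1 242.6] [  5.3 244.9] [ 69.5 247.3]
4 t10 [280.6 238.5] [271.4 238.1] [289.5 238.4]
```

View pics/c11.png

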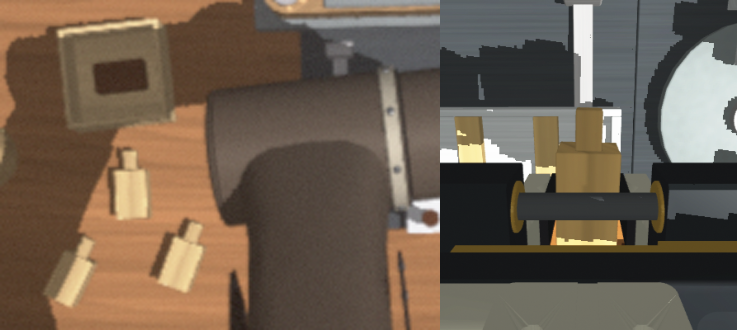

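Blanks A (184,253), B (158,291) and C (207,284) are all where they started, and the earlier mismatch was only shadow. In the wrist view, bay 1's left rib edge is at about u=283, v=199, and the tray's outer right edge at about u=360.

```bash
python3 - <<'E'
from h import *
e=np.array([np.cos(b_),np.sin(b_)]);n=np.array([-e[1],e[0]])
print(px('w10',[*(bay(1)+31*e+22*n),37]),px('w10',[*(CAR+37*e-126*n),37]),px('w10',[*(CAR+37*e),37]))
b=cv2.imread('pics/w10.png')
print('row205',[(u,b[205,u].tolist()) for u in range(270,294,2)])
print('row195',[(u,b[195,u].tolist()) for u in range(350,370,2)])
print('col200',[(v,b[v,200].tolist()) for v in range(180,204,2)])
E
```

```text
[282.4 201. ] [360.4 191.9] [170.7 192.3]
row205 [(270, [74, 115, 136]), (272, [72, 114, 135]), (274, [73, 113, 134]), (276, [72, 113, 134]), (278, [73, 115, 136]), (280, [74, 115, 136]), (282, [64, 95, 110]), (284, [141, 142, 139]), (286, [142, 143, 139]), (288, [141, 141, 139]), (290, [142, 143, 139]), (292, [141, 142, 138])]
row195 [(350, [254, 254, 253]), (352, [254, 254, 253]), (354, [254, 254, 253]), (356, [254, 254, 253]), (358, [254, 254, 254]), (360, [108, 106, 100]), (362, [108, 106, 100]), (364, [109, 107, 100]), (366, [108, 106, 100]), (368, [109, 104, 100])]
col200 [(180, [47, 46, 42]), (182, [46, 44, 43]), (184, [47, 45, 41]), (186, [46, 44, 42]), (188, [46, 44, 40]), (190, [113, 114, 111]), (192, [144, 145, 142]), (194, [153, 154, 150]), (196, [143, 144, 140]), (198, [139, 142, 136]), (200, [136, 137, 134]), (202, [137, 138, 135])]
```

Bay positions agree within about 1 mm. Lowering blank D into bay 1.

Request:
servo_tool:
  moves:
    - [0,0,0,0.0018,-0.0008,0.03,0.02]
    - [0,0,0,0.0018,-0.0008,0.055,0.02]
    - [0,0,0,0.0018,-0.0008,0.066,0.02]
    - [0,0,0,0.0018,-0.0008,0.0715,0.02]
    - [0,0,0,0.0018,-0.0008,0.0715,0.02]
    - [0,0,0,0.0018,-0.0008,0.0715,0.02]

```text
time_s: 23.8
position: [530.5, -123.2, 59.0]
eef_rot: [-3.141, -0.063, -0.002]
contact_force: [-0.2, -0.1, -0.9]
gripper_width: 33.8
gripper_force: 29.8
```

```bash
sed -i 's/524.4,-28.2/525.2,-28.2/' h.py; python3 - <<'E'
from h import *
rel()
E
```

```text
t 23.8 p [ 530.5 -123.2   59. ] yaw 2.3 q6 1.48 w 33.8 F [-0.2 -0.1 -0.9]
```

Request:
servo_tool:
  moves:
    - [0,0,0,-0.001,0.0008,0.0015,0.02]
    - [0,0,0,-0.001,0.0008,0.002,0.02]
    - [0,0,0,-0.001,0.0008,0.002,0.045]
    - [0,0,0,-0.001,0.0008,0.002,0.045]
    - [0,0,0,-0.001,0.0008,0.002,0.045]
    - [0,0,0,-0.001,0.0008,-0.03,0.045]
    - [0,0,0,-0.001,0.0008,-0.09,0.06]
    - [0,0,0,-0.001,0.0008,-0.12,0.0876]
    - [0,0,0,-0.001,0.0008,-0.12,0.0876]

```text
time_s: 24.92
position: [530.6, -124.0, 181.2]
eef_rot: [-3.141, -0.064, -0.009]
contact_force: [-0.6, -0.6, -0.8]
gripper_width: 69.8
gripper_force: 0.0
```

```bash
python3 - <<'E'
from h import *
snap('wrist','w11')
e=np.array([np.cos(b_),np.sin(b_)]);n=np.array([-e[1],e[0]])
B=bay(1)
print('exp top corners',*[px('w11',[*(B+27*i*e+17*j*n),54]) for i,j in((1,1),(1,-1),(-1,1),(-1,-1))],'raised4',px('w11',[*(B+27*e+17*n),63]))
seg('w11',90,140)
rel((405.9,244.5,180,-18),(405.9,244.5,90,-18))
E
```

```text
exp top corners [295.1 203.5] [339.3 203.5] [296.1 270. ] [338.3 270. ] raised4 [294.3 205.3]
[266 197  26  61 687] [281.4 215.9]
[300 175  24  41 476] [315.8 193.1]
[110 197  28  20 436] [121.9 205.1]
[315 222   9  48 363] [319.  246.4]
rect ((278.4591979980469, 227.00082397460938), (60.49760437011719, 24.01540756225586), 88.83085632324219)
197 266 289 | 205 266 290 | 213 267 290 | 221 286 290 | 229 286 290 | 237 286 290 | 245 286 290 | 253 286 291 | t 24.98 p [ 529.5 -123.9  179.3] yaw 2.3 q6 1.48 w 73.4 F [-0.4  0.6 -0.2]
[-0.001 -0.003  0.354] [-0.1087 -0.3731 -0.0008]
[-0.001 -0.003  0.354] [-0.1089 -0.373   0.0892]
```

```bash
cat >> h.py <<'E'
def prof(name,row=None,col=None,lo=0,hi=0,th=25):
    b=cv2.imread(f'pics/{name}.png').astype(int)
    L=b[row,lo:hi] if row is not None else b[lo:hi,col]
    d=np.abs(np.diff(L,axis=0)).sum(1)
    k=[0]+[i+1 for i in range(len(d)) if d[i]>th]+[len(L)]
    print(name,row,col,[(lo+s,*np.median(L[s:t],0).astype(int)) for s,t in zip(k,k[1:]) if t-s>1])
E
python3 - <<'E'
from h import *
prof('w11',row=240,lo=260,hi=370,th=50);prof('w11',row=225,lo=260,hi=370,th=50)
prof('w11',col=305,lo=170,hi=290,th=50);prof('w11',col=330,lo=170,hi=290,th=50)
E
```

```text
w11 240 None [(260, np.int64(249), np.int64(249), np.int64(248)), (263, np.int64(121), np.int64(122), np.int64(119)), (268, np.int64(150), np.int64(223), np.int64(242)), (287, np.int64(60), np.int64(95), np.int64(114)), (292, np.int64(120), np.int64(121), np.int64(119)), (298, np.int64(142), np.int64(227), np.int64(247)), (340, np.int64(113), np.int64(116), np.int64(115)), (344, np.int64(246), np.int64(247), np.int64(245)), (353, np.int64(91), np.int64(89), np.int64(82)), (365, np.int64(51), np.int64(49), np.int64(46)), (367, np.int64(94), np.int64(91), np.int64(84))]
w11 225 None [(260, np.int64(248), np.int64(248), np.int64(247)), (263, np.int64(120), np.int64(121), np.int64(118)), (268, np.int64(149), np.int64(224), np.int64(242)), (287, np.int64(61), np.int64(96), np.int64(114)), (292, np.int64(121), np.int64(122), np.int64(119)), (299, np.int64(143), np.int64(228), np.int64(247)), (341, np.int64(119), np.int64(120), np.int64(117)), (345, np.int64(246), np.int64(246), np.int64(244)), (353, np.int64(90), np.int64(86), np.int64(79)), (368, np.int64(90), np.int64(86), np.int64(80))]
w11 None 305 [(170, np.int64(39), np.int64(38), np.int64(35)), (188, np.int64(106), np.int64(106), np.int64(104)), (190, np.int64(120), np.int64(122), np.int64(119)), (200, np.int64(46), np.int64(79), np.int64(97)), (205, np.int64(143), np.int64(228), np.int64(248)), (270, np.int64(247), np.int64(248), np.int64(246)), (275, np.int64(37), np.int64(36), np.int64(33))]
w11 None 330 [(170, np.int64(91), np.int64(87), np.int64(83)), (179, np.int64(38), np.int64(37), np.int64(34)), (190, np.int64(249), np.int64(249), np.int64(248)), (198, np.int64(124), np.int64(125), np.int64(121)), (200, np.int64(49), np.int64(83), np.int64(103)), (206, np.int64(143), np.int64(227), np.int64(247)), (271, np.int64(247), np.int64(248), np.int64(246)), (275, np.int64(91), np.int64(88), np.int64(82))]
```

Blank D lies flat in bay 1: its top face spans u 298–340 and v 205–270, as expected. Next is blank C.

Request:
servo_tool:
  moves:
    - [0,0,0.06,-0.018,-0.06,0,0.0876]
    - [0,0,0.12,-0.036,-0.12,0,0.0876]
    - [0,0,0.18,-0.054,-0.18,0,0.0876]
    - [0,0,0.24,-0.072,-0.24,0,0.0876]
    - [0,0,0.3,-0.09,-0.3,0,0.0876]
    - [0,0,0.354,-0.1088,-0.373,0.02,0.0876]
    - [0,0,0.354,-0.1088,-0.373,0.07,0.0876]
    - [0,0,0.354,-0.1088,-0.373,0.089,0.0876]
    - [0,0,0.354,-0.1088,-0.373,0.089,0.0876]
    - [0,0,0.354,-0.1088,-0.373,0.089,0.0876]

```text
time_s: 26.22
position: [405.6, 244.2, 89.5]
eef_rot: [3.103, -0.491, 0.0]
contact_force: [-0.3, -0.6, 0.3]
gripper_width: 87.3
gripper_force: 0.0
```

```bash
cat >> h.py <<'E'
def chk(name,c,yaw):
    snap('wrist',name);snap('top','t'+name);moved('t'+name)
    e=np.array([np.cos(np.radians(yaw)),np.sin(np.radians(yaw))]);n=np.array([-e[1],e[0]])
    for d,w,z in((27,17,26),(27,-17,26),(27,0,0),(49,0,12),(49,0,23),(-27,0,26)):print(d,w,z,px(name,[*(c+d*e+w*n),z]))
    seg(name)
E
python3 - <<'E'
from h import *
c=np.array([405.9,244.5]);rel((*c,28,-18))
chk('w12',c,-18)
prof('w12',row=240,lo=250,hi=390,th=40);prof('w12',col=300,lo=160,hi=290,th=40);prof('w12',col=318,lo=150,hi=290,th=40)
E
```

```text
t 26.23 p [405.6 244.2  89.5] yaw -18.0 q6 0.3 w 87.3 F [-0.3 -0.6  0.3]
[ 0. -0.  0.] [ 0.0002 -0.0004  0.0615]
A 0.64 0 -1
B 0.425 25 30
C 0.388 34 21
D 0.299 8 -30
offbox 0.382 -2 -20
27 17 26 [287.9 216.6]
27 -17 26 [345.3 216.7]
27 0 0 [316.8 209.1]
49 0 12 [316.7 177.1]
49 0 23 [316.6 178.7]
-27 0 26 [316.7 300.9]
[   0    0  194   85 6763] [84.8 39.2]
[ 291  186   54  107 3064] [318.2 241.9]
[190 114  46  83 966] [213.  154.3]
[180 199  29  12 227] [193.2 204.2]
rect ((93.5561752319336, 32.24881362915039), (45.27928924560547, 205.0255584716797), 60.72474670410156)
0 105 193 | 8 91 183 | 16 77 168 | 24 63 154 | 32 50 140 | 40 36 126 | 48 22 111 | 56 8 97 | 64 0 83 | 72 0 68 | 80 20 50 | w12 240 None [(250, np.int64(42), np.int64(78), np.int64(120)), (291, np.int64(78), np.int64(129), np.int64(157)), (347, np.int64(87), np.int64(174), np.int64(241))]
w12 None 300 [(160, np.int64(102), np.int64(198), np.int64(250)), (177, np.int64(42), np.int64(80), np.int64(121)), (218, np.int64(78), np.int64(131), np.int64(158))]
w12 None 318 [(150, np.int64(99), np.int64(196), np.int64(250)), (181, np.int64(166), np.int64(243), np.int64(253)), (186, np.int64(71), np.int64(118), np.int64(143)), (218, np.int64(70), np.int64(116), np.int64(141))]
```

Request:
servo_tool:
  moves:
    - [0,0,0,-0.001,0.001,0.03,0.0876]
    - [0,0,0,-0.001,0.001,0.06,0.0876]
    - [0,0,0,-0.001,0.001,0.0615,0.07]
    - [0,0,0,-0.001,0.001,0.0615,0.02]
    - [0,0,0,-0.001,0.001,0.0615,0.02]
    - [0,0,0,-0.001,0.001,0.0615,0.02]
    - [0,0,0,-0.001,0.001,0.0615,0.02]
    - [0,0,0,-0.001,0.001,0.0615,0.02]
    - [0,0,0,-0.001,0.001,0.0615,0.02]

```text
time_s: 27.45
position: [404.1, 243.8, 28.0]
eef_rot: [-3.103, 0.491, -0.0]
contact_force: [-0.8, -0.5, 4.6]
gripper_width: 33.5
gripper_force: 30.0
```

```bash
python3 - <<'E'
from h import *
rel((*bay(2),135,2.3))
E
```

```text
t 27.45 p [404.1 243.8  28. ] yaw -18.0 q6 0.3 w 33.5 F [-0.8 -0.5  4.6]
[-0.    -0.    -0.354] [ 0.2102  0.2514 -0.1071]
```

Request:
servo_tool:
  moves:
    - [0,0,0,0,0,-0.05,0.02]
    - [0,0,0,0,0,-0.11,0.02]
    - [0,0,-0.08,0.04,0.045,-0.11,0.02]
    - [0,0,-0.16,0.08,0.09,-0.11,0.02]
    - [0,0,-0.24,0.12,0.14,-0.11,0.02]
    - [0,0,-0.3,0.16,0.19,-0.11,0.02]
    - [0,0,-0.354,0.2102,0.2514,-0.107,0.02]
    - [0,0,-0.354,0.2102,0.2514,-0.107,0.02]
    - [0,0,-0.354,0.2102,0.2514,-0.107,0.02]
    - [0,0,-0.354,0.2102,0.2514,-0.107,0.02]

```text
time_s: 28.7
position: [525.9, -60.1, 134.4]
eef_rot: [-3.141, -0.063, 0.001]
contact_force: [-0.3, -0.0, -0.8]
gripper_width: 33.8
gripper_force: 30.0
```

```bash
python3 - <<'E'
from h import *
rel((*bay(2),58,2.3))
E
```

```text
t 28.7 p [525.9 -60.1 134.4] yaw 2.3 q6 1.35 w 33.8 F [-0.3 -0.  -0.8]
[-0.     0.001 -0.   ] [0.0006 0.0001 0.0764]
```

Request:
servo_tool:
  moves:
    - [0,0,0,0.0006,0,0.03,0.02]
    - [0,0,0,0.0006,0,0.055,0.02]
    - [0,0,0,0.0006,0,0.07,0.02]
    - [0,0,0,0.0006,0,0.0765,0.02]
    - [0,0,0,0.0006,0,0.0775,0.02]
    - [0,0,0,0.0006,0,0.0775,0.02]
    - [0,0,0,0.0006,0,0.0775,0.02]

```text
time_s: 29.58
position: [527.4, -60.3, 57.9]
eef_rot: [-3.141, -0.063, -0.002]
contact_force: [-0.4, -0.1, -0.1]
gripper_width: 33.8
gripper_force: 30.0
```

Request:
servo_tool:
  moves:
    - [0,0,0,0,0,0,0.041]
    - [0,0,0,0,0,0,0.041]
    - [0,0,0,0,0,0,0.041]
    - [0,0,0,0,0,-0.03,0.041]
    - [0,0,0,0,0,-0.08,0.05]
    - [0,0,0,0,0,-0.123,0.0876]
    - [0,0,0,0,0,-0.123,0.0876]
    - [0,0,0,0,0,-0.123,0.0876]

```text
time_s: 30.58
position: [526.6, -60.3, 180.0]
eef_rot: [-3.141, -0.063, 0.0]
contact_force: [0.2, 0.7, 0.2]
gripper_width: 74.4
gripper_force: 0.0
```

```bash
cat >> h.py <<'E'
def placed(name,k):
    snap('wrist',name);e=np.array([np.cos(b_),np.sin(b_)]);n=np.array([-e[1],e[0]])
    q=np.array([px(name,[*(bay(k)+27*i*e+17*j*n),54]) for i,j in((1,1),(1,-1),(-1,1),(-1,-1))]);print(q.tolist())
    u0,u1=int(q[:,0].min()),int(q[:,0].max());v=int(q[:,1].mean())
    for r in(v-15,v+10):prof(name,row=r,lo=u0-25,hi=u1+25,th=50)
    for c in(u0+9,u1-9):prof(name,col=c,lo=v-60,hi=v+50,th=50)
E
python3 - <<'E'
from h import *
placed('w13',2)
rel((389.2,366.5,180,-26),(389.2,366.5,90,-26),(482.4,301,180,4.5),(482.4,301,90,4.5))
E
```

```text
[[294.6, 200.9], [339.2, 200.9], [295.8, 267.9], [338.2, 267.9]]
w13 219 None [(269, np.int64(154), np.int64(228), np.int64(245)), (287, np.int64(63), np.int64(97), np.int64(116)), (291, np.int64(125), np.int64(126), np.int64(122)), (298, np.int64(148), np.int64(232), np.int64(250)), (341, np.int64(124), np.int64(126), np.int64(123)), (345, np.int64(157), np.int64(230), np.int64(247))]
w13 244 None [(269, np.int64(155), np.int64(228), np.int64(245)), (287, np.int64(63), np.int64(100), np.int64(118)), (292, np.int64(121), np.int64(122), np.int64(119)), (298, np.int64(147), np.int64(231), np.int64(249)), (341, np.int64(109), np.int64(115), np.int64(115)), (344, np.int64(157), np.int64(230), np.int64(246))]
w13 None 303 [(174, np.int64(39), np.int64(38), np.int64(36)), (185, np.int64(102), np.int64(103), np.int64(100)), (187, np.int64(124), np.int64(125), np.int64(122)), (195, np.int64(49), np.int64(83), np.int64(102)), (200, np.int64(147), np.int64(230), np.int64(249)), (268, np.int64(252), np.int64(253), np.int64(252)), (274, np.int64(249), np.int64(249), np.int64(248))]
w13 None 330 [(174, np.int64(97), np.int64(93), np.int64(89)), (177, np.int64(39), np.int64(38), np.int64(35)), (185, np.int64(103), np.int64(104), np.int64(100)), (187, np.int64(253), np.int64(254), np.int64(253)), (192, np.int64(121), np.int64(123), np.int64(119)), (195, np.int64(51), np.int64(86), np.int64(106)), (200, np.int64(148), np.int64(231), np.int64(249)), (268, np.int64(253), np.int64(253), np.int64(252)), (273, np.int64(100), np.int64(98), np.int64(90))]
t 30.62 p [526.3 -60.4 179.4] yaw 2.3 q6 1.36 w 78.6 F [-0.1 -0.2  0. ]
[0.    0.001 0.494] [-1.199e-01 -4.320e-01 -4.000e-04]
[0.    0.001 0.494] [-0.1198 -0.432   0.0896]
[-0.     0.001 -0.039] [-0.0294 -0.3629 -0.0005]
[-0.     0.001 -0.039] [-0.0293 -0.3629  0.0895]
```

C is flat in bay 2. Next is A.

Request:
servo_tool:
  moves:
    - [0,0,-0.01,-0.005,-0.06,0,0.0876]
    - [0,0,-0.02,-0.01,-0.12,0,0.0876]
    - [0,0,-0.039,-0.015,-0.18,0,0.0876]
    - [0,0,-0.039,-0.02,-0.24,0,0.0876]
    - [0,0,-0.039,-0.025,-0.3,0,0.0876]
    - [0,0,-0.039,-0.0294,-0.363,0.02,0.0876]
    - [0,0,-0.039,-0.0294,-0.363,0.07,0.0876]
    - [0,0,-0.039,-0.0294,-0.363,0.0895,0.0876]
    - [0,0,-0.039,-0.0294,-0.363,0.0895,0.0876]
    - [0,0,-0.039,-0.0294,-0.363,0.0895,0.0876]

```text
time_s: 31.88
position: [483.4, 301.2, 91.0]
eef_rot: [3.139, 0.124, 0.0]
contact_force: [0.7, -0.8, -0.2]
gripper_width: 87.7
gripper_force: 0.0
```

```bash
python3 - <<'E'
from h import *
c=np.array([482.4,301.]);rel((*c,28,4.5))
chk('w14',c,4.5);print()
for r in (225,245,275):prof('w14',row=r,lo=250,hi=390,th=40)
for q in(300,318,336):prof('w14',col=q,lo=150,hi=290,th=40)
E
```

```text
t 31.88 p [483.4 301.2  91. ] yaw 4.5 q6 0.75 w 87.7 F [ 0.7 -0.8 -0.2]
[ 0.    -0.     0.001] [-0.001   0.0001  0.063 ]
A 0.367 1 -5
B 0.919 0 0
C 0.346 13 -24
D 0.306 8 -30
offbox 0.381 -2 -20
27 17 26 [288.4 217.6]
27 -17 26 [345.4 217.6]
27 0 0 [317. 210.]
49 0 12 [316.9 178.3]
49 0 23 [316.9 179.9]
-27 0 26 [316.9 301.1]
[   0  108  113  137 9171] [ 55.4 172.9]
[ 216    0  193  121 8162] [354.5  71.4]
[ 290  179   54   89 2924] [316.4 229.3]
[237   0  18  59 741] [246.1  28.1]
rect ((54.21295928955078, 167.74685668945312), (132.17068481445312, 112.08878326416016), 76.39945983886719)
108 22 29 | 116 10 58 | 124 0 68 | 132 0 89 | 140 6 87 | 148 9 103 | 156 0 108 | 164 0 110 | 172 0 112 | 180 0 109 | 188 25 112 | 196 17 107 | 204 20 107 | 212 25 101 | 220 34 94 | 228 23 80 | 236 19 53 | 244 15 19 | 
w14 225 None [(250, np.int64(42), np.int64(79), np.int64(121)), (290, np.int64(79), np.int64(131), np.int64(159)), (346, np.int64(92), np.int64(180), np.int64(244))]
w14 245 None [(250, np.int64(97), np.int64(189), np.int64(247)), (273, np.int64(41), np.int64(77), np.int64(119)), (290, 
[... 166 characters left out ...]
, np.int64(46), np.int64(88), np.int64(135)), (291, np.int64(186), np.int64(250), np.int64(255)), (345, np.int64(96), np.int64(186), np.int64(246))]
w14 None 300 [(150, np.int64(41), np.int64(77), np.int64(118)), (218, np.int64(79), np.int64(133), np.int64(161)), (266, np.int64(187), np.int64(251), np.int64(255))]
w14 None 318 [(150, np.int64(42), np.int64(79), np.int64(121)), (181, np.int64(70), np.int64(117), np.int64(143)), (266, np.int64(170), np.int64(244), np.int64(254))]
w14 None 336 [(150, np.int64(93), np.int64(184), np.int64(245)), (198, np.int64(38), np.int64(70), np.int64(109)), (211, np.int64(81), np.int64(133), np.int64(162)), (266, np.int64(195), np.int64(253), np.int64(255))]
```

Request:
servo_tool:
  moves:
    - [0,0,0,-0.0015,0.0005,0.03,0.0876]
    - [0,0,0,-0.0015,0.0005,0.06,0.0876]
    - [0,0,0,-0.0015,0.0005,0.063,0.07]
    - [0,0,0,-0.0015,0.0005,0.063,0.02]
    - [0,0,0,-0.0015,0.0005,0.063,0.02]
    - [0,0,0,-0.0015,0.0005,0.063,0.02]
    - [0,0,0,-0.0015,0.0005,0.063,0.02]
    - [0,0,0,-0.0015,0.0005,0.063,0.02]
    - [0,0,0,-0.0015,0.0005,0.063,0.02]

```text
time_s: 33.1
position: [481.6, 300.7, 28.0]
eef_rot: [-3.139, -0.125, -0.0]
contact_force: [-1.3, -1.1, 2.4]
gripper_width: 33.5
gripper_force: 30.0
```

```bash
python3 - <<'E'
from h import *
rel((*bay(3),135,2.3))
E
```

```text
t 33.1 p [481.6 300.7  28. ] yaw 4.5 q6 0.75 w 33.5 F [-1.3 -1.1  2.4]
[-0.    -0.     0.039] [ 0.0186  0.2993 -0.1071]
```

Request:
servo_tool:
  moves:
    - [0,0,0,0,0,-0.05,0.02]
    - [0,0,0,0,0,-0.11,0.02]
    - [0,0,0.01,0.004,0.06,-0.11,0.02]
    - [0,0,0.02,0.008,0.12,-0.11,0.02]
    - [0,0,0.03,0.011,0.18,-0.11,0.02]
    - [0,0,0.039,0.015,0.24,-0.11,0.02]
    - [0,0,0.039,0.0186,0.2993,-0.107,0.02]
    - [0,0,0.039,0.0186,0.2993,-0.107,0.02]
    - [0,0,0.039,0.0186,0.2993,-0.107,0.02]
    - [0,0,0.039,0.0186,0.2993,-0.107,0.02]

```text
time_s: 34.35
position: [523.8, 4.7, 134.7]
eef_rot: [-3.141, -0.065, -0.0]
contact_force: [-0.4, 0.4, -0.7]
gripper_width: 34.1
gripper_force: 30.0
```

```bash
python3 - <<'E'
from h import *
rel((*bay(3),58,2.3))
E
```

```text
t 34.35 p [523.8   4.7 134.7] yaw 2.4 q6 1.23 w 34.1 F [-0.4  0.4 -0.7]
[-0.    -0.     0.001] [0.0001 0.0009 0.0767]
```

Request:
servo_tool:
  moves:
    - [0,0,0,0.0002,0.0009,0.03,0.02]
    - [0,0,0,0.0002,0.0009,0.055,0.02]
    - [0,0,0,0.0002,0.0009,0.07,0.02]
    - [0,0,0,0.0002,0.0009,0.0765,0.02]
    - [0,0,0,0.0002,0.0009,0.0775,0.02]
    - [0,0,0,0.0002,0.0009,0.0775,0.02]
    - [0,0,0,0.0002,0.0009,0.0775,0.02]

```text
time_s: 35.22
position: [524.5, 2.9, 57.9]
eef_rot: [-3.141, -0.063, -0.002]
contact_force: [0.2, -0.0, -0.6]
gripper_width: 34.0
gripper_force: 30.0
```

Request:
servo_tool:
  moves:
    - [0,0,0,0,0,0,0.041]
    - [0,0,0,0,0,0,0.041]
    - [0,0,0,0,0,0,0.041]
    - [0,0,0,0,0,-0.03,0.041]
    - [0,0,0,0,0,-0.08,0.05]
    - [0,0,0,0,0,-0.123,0.0876]
    - [0,0,0,0,0,-0.123,0.0876]
    - [0,0,0,0,0,-0.123,0.0876]

```text
time_s: 36.22
position: [523.7, 2.8, 180.0]
eef_rot: [-3.141, -0.063, 0.0]
contact_force: [-0.2, 0.2, -0.7]
gripper_width: 74.7
gripper_force: 0.0
```

```bash
python3 - <<'E'
from h import *
placed('w15',3)
rel((389.2,366.5,180,-26),(389.2,366.5,90,-26))
E
```

```text
[[293.5, 200.4], [338.1, 200.4], [294.7, 267.4], [337.1, 267.3]]
w15 218 None [(268, np.int64(165), np.int64(236), np.int64(249)), (286, np.int64(68), np.int64(106), np.int64(124)), (290, np.int64(135), np.int64(136), np.int64(132)), (297, np.int64(63), np.int64(106), np.int64(129)), (300, np.int64(161), np.int64(240), np.int64(252)), (344, np.int64(169), np.int64(238), np.int64(250))]
w15 243 None [(268, np.int64(167), np.int64(236), np.int64(249)), (288, np.int64(70), np.int64(109), np.int64(121)), (291, np.int64(133), np.int64(136), np.int64(130)), (298, np.int64(158), np.int64(238), np.int64(252)), (343, np.int64(169), np.int64(237), np.int64(250))]
w15 None 302 [(173, np.int64(42), np.int64(41), np.int64(39)), (185, np.int64(131), np.int64(133), np.int64(129)), (195, np.int64(53), np.int64(89), np.int64(108)), (200, np.int64(156), np.int64(237), np.int64(251)), (267, np.int64(253), np.int64(253), np.int64(253)), (273, np.int64(42), np.int64(41), np.int64(39))]
w15 None 329 [(173, np.int64(98), np.int64(94), np.int64(89)), (177, np.int64(42), np.int64(42), np.int64(39)), (187, np.int64(254), np.int64(255), np.int64(254)), (193, np.int64(122), np.int64(128), np.int64(126)), (195, np.int64(56), np.int64(93), np.int64(114)), (200, np.int64(159), np.int64(239), np.int64(252)), (267, np.int64(253), np.int64(253), np.int64(252)), (280, np.int64(133), np.int64(136), np.int64(133))]
t 36.27 p [523.4   2.6 179.4] yaw 2.3 q6 1.23 w 78.3 F [ 0.1  0.1 -0.5]
[0.    0.001 0.494] [-0.1195 -0.3689 -0.0005]
[0.    0.001 0.494] [-0.1194 -0.3689  0.0895]
```

A is in bay 3. Next is B.

Request:
servo_tool:
  moves:
    - [0,0,0.08,-0.019,-0.06,0,0.0876]
    - [0,0,0.16,-0.038,-0.12,0,0.0876]
    - [0,0,0.24,-0.057,-0.18,0,0.0876]
    - [0,0,0.32,-0.076,-0.24,0,0.0876]
    - [0,0,0.4,-0.095,-0.3,0,0.0876]
    - [0,0,0.494,-0.1195,-0.369,0.02,0.0876]
    - [0,0,0.494,-0.1195,-0.369,0.07,0.0876]
    - [0,0,0.494,-0.1195,-0.369,0.0895,0.0876]
    - [0,0,0.494,-0.1195,-0.369,0.0895,0.0876]
    - [0,0,0.494,-0.1195,-0.369,0.0895,0.0876]

```text
time_s: 37.52
position: [390.1, 366.7, 91.0]
eef_rot: [3.061, -0.707, 0.0]
contact_force: [-0.5, 0.0, -0.6]
gripper_width: 87.3
gripper_force: 0.0
```

```bash
python3 - <<'E'
from h import *
c=np.array([389.2,366.5]);rel((*c,28,-26))
chk('w16',c,-26);print()
for r in (185,195,205,225,245,265,285):prof('w16',row=r,lo=250,hi=390,th=40)
for q in(300,318,336):prof('w16',col=q,lo=150,hi=290,th=40)
E
```

```text
t 37.52 p [390.1 366.7  91. ] yaw -26.0 q6 -0.0 w 87.3 F [-0.5  0.  -0.6]
[ 0. -0. -0.] [-0.0007  0.0006  0.063 ]
A 0.273 22 8
B 0.395 32 16
C 0.42 -20 23
D 0.305 8 -30
offbox 0.382 -2 -19
27 17 26 [290.  217.9]
27 -17 26 [347.  217.9]
27 0 0 [318.5 210.3]
49 0 12 [318.5 178.6]
49 0 23 [318.5 180.3]
-27 0 26 [318.5 301.4]
[ 289  205   55   88 4381] [316.1 251.2]
[  47  154   79   49 1945] [ 88.1 179.7]
[  26   60   88   42 1576] [71.6 81.7]
[  0 194   9  10  71] [  3.5 199.4]
rect ((316.0, 248.5), (87.0, 54.0), 90.0)
205 313 317 | 213 305 339 | 221 289 341 | 229 289 343 | 237 289 343 | 245 289 343 | 253 290 343 | 261 290 343 | 269 290 343 | 277 291 343 | 285 291 342 | 
w16 185 None [(250, np.int64(107), np.int64(204), np.int64(252)), (283, np.int64(49), np.int64(90), np.int64(137)), (305, np.int64(194), np.int64(252), np.int64(255)), (327, np.int64(107), np.int64(203), np.int64(251))]
w16 195 None [(250, np.int64(106), np.int64(203), np.int64(251)), (285, np.int64(49), np.int64(92), np.int64(139)), (305, np.int64(193), np.int64(252), np.int64(255)), (328, np.int64(106), np.int64(203)
[... 965 characters left out ...]
.int64(90), np.int64(149), np.int64(180)), (345, np.int64(107), np.int64(207), np.int64(252))]
w16 None 300 [(150, np.int64(107), np.int64(206), np.int64(252)), (182, np.int64(49), np.int64(90), np.int64(138)), (214, np.int64(92), np.int64(153), np.int64(183))]
w16 None 318 [(150, np.int64(106), np.int64(203), np.int64(252)), (184, np.int64(197), np.int64(253), np.int64(255)), (207, np.int64(86), np.int64(140), np.int64(170)), (219, np.int64(71), np.int64(116), np.int64(141)), (221, np.int64(82), np.int64(135), np.int64(164))]
w16 None 336 [(150, np.int64(107), np.int64(203), np.int64(251)), (213, np.int64(81), np.int64(132), np.int64(159)), (221, np.int64(95), np.int64(155), np.int64(186))]
```

Request:
servo_tool:
  moves:
    - [0,0,0,-0.0027,0,0.03,0.0876]
    - [0,0,0,-0.0027,0,0.06,0.0876]
    - [0,0,0,-0.0027,0,0.063,0.07]
    - [0,0,0,-0.0027,0,0.063,0.02]
    - [0,0,0,-0.0027,0,0.063,0.02]
    - [0,0,0,-0.0027,0,0.063,0.02]
    - [0,0,0,-0.0027,0,0.063,0.02]
    - [0,0,0,-0.0027,0,0.063,0.02]
    - [0,0,0,-0.0027,0,0.063,0.02]

```text
time_s: 38.75
position: [387.4, 368.0, 28.0]
eef_rot: [-3.061, 0.706, -0.0]
contact_force: [-1.0, -0.9, 3.6]
gripper_width: 33.3
gripper_force: 30.0
```

```bash
python3 - <<'E'
from h import *
rel((*bay(4),135,2.3))
E
```

```text
t 38.75 p [387.4 368.   28. ] yaw -26.0 q6 -0.01 w 33.3 F [-1.  -0.9  3.6]
[-0.    -0.    -0.494] [ 0.252   0.2112 -0.1071]
```

Request:
servo_tool:
  moves:
    - [0,0,0,0,0,-0.05,0.02]
    - [0,0,0,0,0,-0.11,0.02]
    - [0,0,-0.1,0.045,0.038,-0.11,0.02]
    - [0,0,-0.2,0.09,0.076,-0.11,0.02]
    - [0,0,-0.3,0.135,0.114,-0.11,0.02]
    - [0,0,-0.4,0.18,0.152,-0.11,0.02]
    - [0,0,-0.494,0.225,0.19,-0.11,0.02]
    - [0,0,-0.494,0.252,0.2112,-0.107,0.02]
    - [0,0,-0.494,0.252,0.2112,-0.107,0.02]
    - [0,0,-0.494,0.252,0.2112,-0.107,0.02]

```text
time_s: 40.0
position: [521.0, 67.5, 134.5]
eef_rot: [3.141, 0.062, -0.001]
contact_force: [-0.5, 0.2, -0.3]
gripper_width: 33.3
gripper_force: 30.0
```

```bash
python3 - <<'E'
from h import *
rel((*bay(4),58,2.3))
E
```

```text
t 40.0 p [521.   67.5 134.5] yaw 2.3 q6 1.11 w 33.3 F [-0.5  0.2 -0.3]
[ 0.     0.001 -0.001] [ 0.0004 -0.0002  0.0765]
```

Request:
servo_tool:
  moves:
    - [0,0,0,0.0003,0,0.03,0.02]
    - [0,0,0,0.0003,0,0.055,0.02]
    - [0,0,0,0.0003,0,0.07,0.02]
    - [0,0,0,0.0003,0,0.0765,0.02]
    - [0,0,0,0.0003,0,0.0775,0.02]
    - [0,0,0,0.0003,0,0.0775,0.02]
    - [0,0,0,0.0003,0,0.0775,0.02]

```text
time_s: 40.88
position: [522.0, 67.7, 57.9]
eef_rot: [-3.14, -0.063, -0.002]
contact_force: [-0.2, 1.0, -0.2]
gripper_width: 34.0
gripper_force: 30.0
```

Request:
servo_tool:
  moves:
    - [0,0,0,0,0,0,0.041]
    - [0,0,0,0,0,0,0.041]
    - [0,0,0,0,0,0,0.041]
    - [0,0,0,0,0,-0.03,0.041]
    - [0,0,0,0,0,-0.08,0.05]
    - [0,0,0,0,0,-0.123,0.06]
    - [0,0,0,0,0,-0.123,0.06]
    - [0,0,0,0,0,-0.123,0.06]

```text
time_s: 41.88
position: [521.2, 67.5, 180.0]
eef_rot: [-3.141, -0.063, 0.0]
contact_force: [0.3, 0.1, -0.7]
gripper_width: 59.9
gripper_force: 0.0
```

```bash
python3 - <<'E'
from h import *
placed('w17',4)
rel((460,-30,160,2.3),(460,-30,82,2.3),(420,-30,82,2.3))
E
```

```text
[[294.5, 200.5], [339.1, 200.5], [295.7, 267.5], [338.1, 267.5]]
w17 219 None [(269, np.int64(43), np.int64(43), np.int64(39)), (281, np.int64(250), np.int64(251), np.int64(249)), (287, np.int64(129), np.int64(131), np.int64(127)), (291, np.int64(137), np.int64(138), np.int64(135)), (299, np.int64(164), np.int64(241), np.int64(253)), (341, np.int64(134), np.int64(135), np.int64(132)), (345, np.int64(172), np.int64(240), np.int64(251))]
w17 244 None [(269, np.int64(43), np.int64(42), np.int64(40)), (282, np.int64(250), np.int64(251), np.int64(249)), (287, np.int64(128), np.int64(129), np.int64(126)), (292, np.int64(142), np.int64(144), np.int64(140)), (298, np.int64(161), np.int64(240), np.int64(253)), (340, np.int64(128), np.int64(141), np.int64(140)), (344, np.int64(172), np.int64(240), np.int64(251))]
w17 None 303 [(174, np.int64(44), np.int64(43), np.int64(40)), (185, np.int64(117), np.int64(118), np.int64(115)), (187, np.int64(139), np.int64(141), np.int64(137)), (196, np.int64(54), np.int64(91), np.int64(112)), (201, np.int64(161), np.int64(240), np.int64(252)), (267, np.int64(252), np.int64(252), np.int64(251)), (273, np.int64(103), np.int64(99), np.int64(92))]
w17 None 330 [(174, np.int64(100), np.int64(96), np.int64(91)), (176, np.int64(44), np.int64(43), np.int64(40)), (187, np.int64(253), np.int64(254), np.int64(253)), (194, np.int64(131), np.int64(136), np.int64(135)), (196, np.int64(57), np.int64(95), np.int64(118)), (201, np.int64(163), np.int64(241), np.int64(253)), (267, np.int64(252), np.int64(253), np.int64(252)), (273, np.int64(105), np.int64(101), np.int64(95))]
t 41.92 p [520.9  67.4 179.4] yaw 2.3 q6 1.11 w 59.7 F [ 0.1  0.6 -0.2]
[ 0.     0.001 -0.   ] [-0.0647  0.0948  0.0195]
[ 0.     0.001 -0.   ] [-0.0646  0.0948  0.0975]
[ 0.     0.001 -0.   ] [-0.1046  0.0932  0.0976]
```

All four blanks lie flat in their bays. I'll take hold of the carriage handle, with a top-view check first.

Request:
servo_tool:
  moves:
    - [0,0,0,-0.03,0.045,0,0.06]
    - [0,0,0,-0.0645,0.0948,0,0.06]
    - [0,0,0,-0.0645,0.0948,0.0,0.06]
    - [0,0,0,-0.0645,0.0948,0.0,0.06]
    - [0,0,0,-0.0645,0.0948,0.0,0.06]

```text
time_s: 42.55
position: [461.4, -29.2, 179.8]
eef_rot: [3.141, 0.064, -0.001]
contact_force: [-0.8, 0.1, 0.1]
gripper_width: 60.0
gripper_force: 0.0
```

```bash
python3 - <<'E'
from h import *
rel((460.2,-30.8,80,2.3))
snap('wrist','w18');print(px('w18',[460.2,-30.8,87]))
v=int(px('w18',[460.2,-30.8,87])[1])
for r in(v-5,v+2):prof('w18',row=r,lo=270,hi=370,th=40)
snap('top','t18');snap('scene','s18')
for n,X in(('t18',[612,318,16]),('s18',[612,318,16]),('t18',[622,-43,12]),('s18',[624,-43,12])):
    u,w=px(n,X).astype(int);b=cv2.imread(f'pics/{n}.png');print(n,X,u,w);print(b[w-12:w+13:6,u-15:u+16:6].sum(2))
# wheel/pin stability vs s8
a=cv2.imread('pics/s8.png').astype(int)[175:245,155:215];c=cv2.imread('pics/s18.png').astype(int)[175:245,155:215];print((np.abs(a-c).sum(2)>90).mean())
E
```

```text
t 42.55 p [461.4 -29.2 179.8] yaw 2.3 q6 1.25 w 60.0 F [-0.8  0.1  0.1]
[0.    0.001 0.001] [-0.0011  0.0015  0.0998]
[319.1 248.4]
w18 243 None [(270, np.int64(69), np.int64(143), np.int64(215)), (291, np.int64(252), np.int64(253), np.int64(252)), (307, np.int64(20), np.int64(31), np.int64(53)), (325, np.int64(42), np.int64(74), np.int64(132)), (332, np.int64(253), np.int64(254), np.int64(253)), (348, np.int64(78), np.int64(156), np.int64(229))]
w18 250 None [(270, np.int64(77), np.int64(154), np.int64(227)), (306, np.int64(39), np.int64(68), np.int64(123)), (333, np.int64(77), np.int64(159), np.int64(230))]
t18 [612, 318, 16] 180 200
[[586 326 302 341 399 428]
 [310 163 139 153 146 296]
 [303 145 148 142 137 320]
 [309 154 175 185 241 304]
 [297 291 301 297 283 277]]
s18 [612, 318, 16] 418 377
[[275  88 183 268 248 243]
 [278  80 102  92 120 258]
 [100  94  98  99 104 100]
 [267  78 107  99 110  98]
 [464 263 271  97 108 206]]
t18 [622, -43, 12] 326 198
[[273 276 275 274 273 267]
 [272 274 268 267 266 265]
 [280 274 269 271 278 268]
 [274 277 269 267 271 259]
 [269 269 272 267 277 283]]
s18 [624, -43, 12] 262 284
[[285 275 277 277 272  97]
 [282 271 278 276 279 270]
 [294 275 279 269 270 269]
 [272 278 278 268 273 281]
 [268 285 276 279 279 276]]
0.024761904761904763
```

The offcut is still in the box, the deck is clear and the wheel is unchanged. The handle is centred at u=319.5, as predicted. Gripping it.

Request:
servo_tool:
  moves:
    - [0,0,0,-0.0011,0.0015,0.04,0.06]
    - [0,0,0,-0.0011,0.0015,0.08,0.06]
    - [0,0,0,-0.0011,0.0015,0.099,0.06]
    - [0,0,0,-0.0011,0.0015,0.099,0.05]
    - [0,0,0,-0.0011,0.0015,0.099,0.03]
    - [0,0,0,-0.0011,0.0015,0.099,0.01]
    - [0,0,0,-0.0011,0.0015,0.099,0.01]
    - [0,0,0,-0.0011,0.0015,0.099,0.01]
    - [0,0,0,-0.0011,0.0015,0.099,0.01]
  squeeze: 25

```text
time_s: 43.82
position: [460.9, -29.6, 81.9]
eef_rot: [-3.138, -0.063, -0.004]
contact_force: [-2.4, 11.4, 2.2]
gripper_width: 17.9
gripper_force: 25.0
```

Request:
servo_tool:
  moves:
    - [0,0,0,0.003,0,0,0.01]
    - [0,0,0,0.008,0,0,0.01]
    - [0,0,0,0.014,0,0,0.01]
    - [0,0,0,0.02,0,0,0.01]
    - [0,0,0,0.026,0,0,0.01]
    - [0,0,0,0.032,0,0,0.01]
    - [0,0,0,0.038,0,0,0.01]
    - [0,0,0,0.044,0,0,0.01]
    - [0,0,0,0.05,0,0,0.01]
    - [0,0,0,0.05,0,0,0.01]

```text
time_s: 45.08
position: [511.3, -27.5, 81.9]
eef_rot: [-3.139, -0.063, -0.005]
contact_force: [-0.4, 10.6, 1.1]
gripper_width: 17.7
gripper_force: 25.0
```

Request:
servo_tool:
  moves:
    - [0,0,0,0.006,-0.0005,0,0.01]
    - [0,0,0,0.012,-0.001,0,0.01]
    - [0,0,0,0.018,-0.001,0,0.01]
    - [0,0,0,0.024,-0.001,0,0.01]
    - [0,0,0,0.03,-0.001,0,0.01]
    - [0,0,0,0.036,-0.001,0,0.01]
    - [0,0,0,0.041,-0.001,0,0.01]
    - [0,0,0,0.045,-0.001,0,0.01]
    - [0,0,0,0.047,-0.001,0,0.01]
    - [0,0,0,0.047,-0.001,0,0.01]

```text
time_s: 46.32
position: [548.4, -26.1, 80.1]
eef_rot: [-3.14, -0.06, 0.023]
contact_force: [-27.6, 14.8, 19.5]
gripper_width: 18.6
gripper_force: 25.0
```

Request:
servo_tool:
  moves:
    - [0,0,0,0.001,0,0,0.01]
    - [0,0,0,0.002,0,0,0.01]
    - [0,0,0,0.0025,0,0,0.01]
    - [0,0,0,0.0025,0,0,0.01]

```text
time_s: 46.82
position: [549.5, -26.0, 79.6]
eef_rot: [-3.141, -0.059, 0.027]
contact_force: [-30.4, 15.1, 19.6]
gripper_width: 18.0
gripper_force: 25.0
```

Something stopped it at about 88 mm of travel with 27 N. I'll check tray against stops before going on.

```bash
python3 - <<'E'
from h import *
snap('wrist','w19');snap('scene','s19');snap('top','t19')
e=np.array([np.cos(b_),np.sin(b_)]);n=np.array([-e[1],e[0]])
s=observe();print(s['position'],s['contact_force'])
C=CAR+88*e
for sg in(1,-1):
    # stop location (top cam): (647.2,74.4)/(654.9,-117.1)
    q=[px('w19',[*(C+37*e+sg*95*n),37]),px('w19',[*(C+37*e+sg*95*n+[8,0]),26])];print('w',q)
    q=px('t19',[*(C+37*e+sg*95*n),37]);print('t',q)
    u,v=q.astype(int);prof('t19',col=u,lo=v-30,hi=v+25,th=25);prof('top0',col=u,lo=v-30,hi=v+60,th=25)
    u,v=px('w19',[*(C+37*e+sg*95*n),37]).astype(int)
    if 0<=u<640:
        for du in(-6,0,6):prof('w19',col=u+du,lo=max(v-70,0),hi=v+40,th=40)
E
```

```text
[549.53256517 -26.05426767  79.56275432] [-30.58901551  16.06759195  20.11260606]
w [array([119.4,  73.2]), array([129.6,  59.9])]
t [279.7 186.7]
t19 None 279 [(np.int64(156), np.int64(159), np.int64(159), np.int64(155)), (np.int64(174), np.int64(157), np.int64(155), np.int64(152)), (np.int64(178), np.int64(93), np.int64(92), np.int64(92)), (np.int64(183), np.int64(140), np.int64(191), np.int64(223)), (np.int64(188), np.int64(69), np.int64(78), np.int64(90))]
top0 None 279 [(np.int64(156), np.int64(134), np.int64(132), np.int64(131)), (np.int64(174), np.int64(132), np.int64(131), np.int64(127)), (np.int64(178), np.int64(79), np.int64(77), np.int64(78)), (np.int64(186), np.int64(176), np.int64(173), np.int64(177)), (np.int64(190), np.int64(132), np.int64(131), np.int64(136)), (np.int64(192), np.int64(171), np.int64(169), np.int64(174)), (np.int64(227), np.int64(216), np.int64(213), np.int64(215))]
w19 None 113 [(np.int64(3), np.int64(176), np.int64(179), np.int64(169)), (np.int64(23), np.int64(89), np.int64(90), np.int64(84)), (np.int64(27), np.int64(95), np.int64(90), np.int64(84)),
[... 1820 characters left out ...]
p.int64(225), np.int64(219), np.int64(217), np.int64(218))]
w19 None 511 [(np.int64(2), np.int64(181), np.int64(184), np.int64(172)), (np.int64(22), np.int64(92), np.int64(91), np.int64(88)), (np.int64(100), np.int64(158), np.int64(238), np.int64(252))]
w19 None 517 [(np.int64(2), np.int64(181), np.int64(182), np.int64(173)), (np.int64(22), np.int64(44), np.int64(72), np.int64(86)), (np.int64(100), np.int64(161), np.int64(241), np.int64(253))]
w19 None 523 [(np.int64(2), np.int64(180), np.int64(182), np.int64(173)), (np.int64(21), np.int64(78), np.int64(88), np.int64(88)), (np.int64(97), np.int64(54), np.int64(90), np.int64(111)), (np.int64(100), np.int64(164), np.int64(243), np.int64(253))]
```

```bash
python3 - <<'E'
from h import *
print('stop near face',pt('top0',279.5,190.2,26),pt('top0',357.5,188.3,26),'stop far',pt('top0',279.5,185.7,26))
for y in(-28,4+32-64+6,36,-92,85,-110):
    u,v=px('t19',[650,y,37]).astype(int);prof('t19',col=u,lo=v-14,hi=v+25,th=25)
    b=cv2.imread('pics/t19.png').astype(int)
    print(y,u,[(r,float(pt('t19',u,r,37)[0]),int(b[r,u].sum())) for r in range(v-6,v+8)])
E
```

```text
stop near face [639.3  72.6  26. ] [ 647.1 -119.    26. ] stop far [650.5  72.8  26. ]
t19 None 320 [(np.int64(171), np.int64(66), np.int64(68), np.int64(75)), (np.int64(175), np.int64(122), np.int64(120), np.int64(120)), (np.int64(178), np.int64(73), np.int64(73), np.int64(75))]
-28 320 [(179, 666.7, 219), (180, 664.3, 208), (181, 661.8, 211), (182, 659.3, 218), (183, 656.9, 221), (184, 654.4, 224), (185, 652.0, 228), (186, 649.5, 220), (187, 647.1, 220), (188, 644.6, 227), (189, 642.2, 224), (190, 639.7, 218), (191, 637.3, 232), (192, 634.8, 216)]
t19 None 318 [(np.int64(172), np.int64(67), np.int64(66), np.int64(72)), (np.int64(174), np.int64(86), np.int64(85), np.int64(86)), (np.int64(177), np.int64(74), np.int64(73), np.int64(75))]
-22 318 [(179, 666.6, 211), (180, 664.2, 211), (181, 661.7, 212), (182, 659.3, 216), (183, 656.8, 220), (184, 654.4, 216), (185, 651.9, 222), (186, 649.5, 223), (187, 647.0, 225), (188, 644.6, 224), (189, 642.1, 220), (190, 639.7, 222), (191, 637.2, 232), (192, 634.8, 221)]
t19 None 294 [(np.int64(173), np.int64(161), np.int64(159), np.int64(157)), (n
[... 1393 characters left out ...]
184, 652.6, 258), (185, 650.2, 294), (186, 647.7, 306), (187, 645.3, 300), (188, 642.8, 274), (189, 640.4, 182), (190, 637.9, 158), (191, 635.5, 178), (192, 633.0, 194)]
t19 None 354 [(np.int64(172), np.int64(164), np.int64(164), np.int64(161)), (np.int64(176), np.int64(93), np.int64(91), np.int64(91)), (np.int64(181), np.int64(77), np.int64(78), np.int64(82)), (np.int64(183), np.int64(91), np.int64(101), np.int64(113))]
-110 354 [(180, 665.6, 256), (181, 663.2, 230), (182, 660.7, 246), (183, 658.2, 282), (184, 655.8, 294), (185, 653.3, 306), (186, 650.9, 310), (187, 648.4, 315), (188, 646.0, 319), (189, 643.5, 316), (190, 641.1, 312), (191, 638.6, 306), (192, 636.2, 286), (193, 633.7, 285)]
```

Request:
servo_tool:
  moves:
    - [0,0,0,-0.003,0,0,0.01]
    - [0,0,0,-0.006,0,0,0.01]
    - [0,0,0,-0.008,0,0,0.01]
    - [0,0,0,-0.008,0,0,0.01]

```text
time_s: 47.48
position: [549.1, -25.9, 79.9]
eef_rot: [-3.14, -0.062, 0.005]
contact_force: [-4.4, 6.9, -6.4]
gripper_width: 18.1
gripper_force: 25.0
```

Request:
servo_tool:
  moves:
    - [0,0,0,0,0,0,0.03]
    - [0,0,0,0,0,0,0.05]
    - [0,0,0,0,0,0,0.06]
    - [0,0,0,0,0,-0.04,0.06]
    - [0,0,0,0,0,-0.09,0.06]
    - [0,0,0,0,0,-0.13,0.06]
    - [0,0,0,0,0,-0.13,0.06]
    - [0,0,0,0,0,-0.13,0.06]

```text
time_s: 48.48
position: [550.9, -26.7, 210.9]
eef_rot: [-3.141, -0.063, 0.0]
contact_force: [-0.5, 0.3, -0.4]
gripper_width: 60.0
gripper_force: 0.0
```

```bash
python3 - <<'E'
from h import *
snap('wrist','w20');snap('scene','s20');rel()
e=np.array([np.cos(b_),np.sin(b_)]);n=np.array([-e[1],e[0]])
C=CAR+88*e
def edges(name,A,B,za,N=61):
    b=cv2.imread(f'pics/{name}.png')
    out=[]
    for t in np.linspace(0,1,N):
        p=px(name,[*(A+(B-A)*t),za]);u,v=p.round().astype(int);out.append(b[v,u].tolist() if 0<=u<640 and 0<=v<480 else None)
    return out
# handle position now, and far edge of tray along centre line y=rib mid, bed offsets 20..80 from C
for off in(0,-64,64,):
    L=edges('w20',C+20*e+off*n,C+70*e+off*n,37,51);print(off,[(20+i,*q) for i,q in enumerate(L) if q])
E
```

```text
t 48.58 p [550.6 -26.8 210.1] yaw 2.3 q6 1.3 w 59.7 F [-0.6  0.   0.1]
0 [(20, 170, 238, 251), (21, 170, 238, 250), (22, 170, 238, 251), (23, 171, 238, 251), (24, 170, 238, 251), (25, 170, 238, 251), (26, 172, 239, 251), (27, 117, 158, 180), (28, 254, 254, 254), (29, 254, 254, 254), (30, 254, 254, 254), (31, 254, 254, 254), (32, 253, 253, 253), (33, 53, 54, 51), (34, 42, 40, 37), (35, 44, 42, 38), (36, 100, 96, 89), (37, 100, 99, 92), (38, 100, 100, 92), (39, 100, 96, 89), (40, 100, 96, 88), (41, 99, 99, 92), (42, 103, 99, 92), (43, 103, 99, 95), (44, 103, 103, 95), (45, 104, 99, 95), (46, 100, 96, 90), (47, 100, 99, 92), (48, 100, 99, 92), (49, 100, 95, 90), (50, 99, 96, 88), (51, 96, 93, 85), (52, 100, 96, 92), (53, 100, 96, 90), (54, 100, 96, 88), (55, 100, 96, 88), (56, 100, 95, 88), (57, 100, 96, 90), (58, 99, 95, 90), (59, 100, 96, 92), (60, 94, 96, 88), (61, 105, 105, 99), (62, 177, 180, 169), (63, 185, 185, 175), (64, 192, 193, 181), (65, 193, 194, 182), (66, 193, 195, 182), (67, 193, 195, 183), (68, 192, 194, 182), (69, 191, 194, 182), (70, 191, 194, 183)]
-64 [(20, 170, 239
[... 1267 characters left out ...]
, 43, 42, 39), (35, 43, 42, 39), (36, 42, 40, 37), (37, 42, 41, 38), (38, 43, 42, 39), (39, 42, 40, 37), (40, 42, 40, 38), (41, 44, 44, 40), (42, 44, 42, 39), (43, 44, 42, 39), (44, 46, 45, 42), (45, 103, 100, 93), (46, 100, 95, 90), (47, 100, 97, 90), (48, 100, 95, 90), (49, 98, 94, 87), (50, 98, 94, 87), (51, 98, 94, 87), (52, 99, 95, 90), (53, 100, 96, 90), (54, 99, 95, 89), (55, 98, 94, 87), (56, 99, 93, 86), (57, 100, 95, 90), (58, 101, 99, 91), (59, 101, 97, 92), (60, 95, 95, 89), (61, 104, 105, 99), (62, 174, 176, 166), (63, 183, 185, 173), (64, 191, 190, 180), (65, 188, 192, 181), (66, 187, 190, 181), (67, 188, 191, 180), (68, 187, 190, 179), (69, 186, 190, 177), (70, 186, 188, 177)]
```

```bash
python3 - <<'E'
from h import *
e=np.array([np.cos(b_),np.sin(b_)]);n=np.array([-e[1],e[0]])
C=CAR+84*e
b=cv2.imread('pics/w20.png')
for off in(108,106,84,82,-84,-82,-106,-108):
    L=[]
    for d in range(30,62):
        u,v=px('w20',[*(C+d*e+off*n),26]).round().astype(int)
        if 0<=u<640 and 0<=v<480:L.append((d,int(b[v,u].sum())))
    print(off,px('w20',[*(C+37*e+off*n),26]),[x[1] for x in L])
E
```

```text
108 [194.8 113.5] [308, 260, 279, 279, 279, 279, 279, 276, 277, 278, 279, 277, 278, 602, 602, 602, 601, 602, 601, 601, 599, 599, 599, 579, 212, 120, 122, 119, 128, 284, 283, 282]
106 [197.1 113.5] [299, 251, 271, 273, 273, 274, 275, 273, 273, 271, 272, 271, 286, 598, 597, 598, 597, 597, 597, 595, 595, 592, 592, 581, 214, 123, 147, 148, 151, 283, 284, 280]
84 [222.1 113.5] [375, 413, 302, 398, 397, 317, 302, 307, 281, 279, 278, 273, 275, 269, 263, 262, 276, 279, 282, 281, 219, 119, 122, 126, 267, 267, 278, 284, 285, 282, 283, 278]
82 [224.4 113.5] [410, 413, 302, 398, 398, 399, 401, 407, 233, 233, 234, 233, 235, 235, 235, 237, 234, 241, 239, 150, 125, 122, 123, 124, 120, 127, 278, 284, 285, 284, 281, 278]
-84 [413.4 113.4] [399, 400, 754, 765, 764, 645, 570, 552, 705, 688, 681, 678, 656, 629, 614, 594, 573, 569, 559, 511, 402, 123, 123, 122, 124, 282, 276, 280, 292, 284, 283, 288]
-82 [411.2 113.4] [399, 403, 758, 765, 765, 762, 759, 715, 250, 238, 238, 282, 277, 273, 272, 263, 251, 246, 246, 245, 132, 121, 121, 123, 119, 117, 272, 282, 292, 284, 282, 282]
-106 [438.5 113.4] [632, 640, 642, 641, 640, 637, 635, 633, 638, 637, 636, 634, 632, 632, 629, 627, 625, 628, 627, 626, 626, 623, 584, 267, 283, 288, 284, 289, 295, 289, 285, 290]
-108 [440.8 113.4] [645, 651, 646, 647, 646, 650, 648, 647, 647, 642, 642, 642, 639, 638, 638, 639, 637, 636, 635, 635, 635, 631, 576, 290, 279, 287, 286, 291, 296, 290, 285, 289]
```

The tray meets the stop with no gap on the right side, and the push hit something solid. Last check on blanks, offcut and wheel before handing in.

```bash
python3 - <<'E'
import h
from h import *
e=np.array([np.cos(b_),np.sin(b_)]);n=np.array([-e[1],e[0]])
h.CAR=CAR+84*e
b=cv2.imread('pics/w20.png')
for k in(1,2,3,4):
    B=h.bay(k);f=lambda d,o:b[tuple(px('w20',[*(B+d*e+o*n),54]).round().astype(int)[::-1])]
    def span(S): g=[s for s,c in S if c[2]>c[0]*1.3]; return (min(g),max(g),len(g)) if g else None
    print(k,'y',span([(o,f(10,o).astype(int)) for o in range(-22,23)]),'y at+20',span([(o,f(20,o).astype(int)) for o in range(-22,23)]),'x',span([(d,f(d,12).astype(int)) for d in range(-10,36)]),'tenon',span([(d,f(d,0).astype(int)) for d in range(0,60)]))
snap('top','t20');snap('scene','s21')
a=cv2.imread('pics/s8.png').astype(int)[175:245,155:215];c=cv2.imread('pics/s21.png').astype(int)[175:245,155:215];print((np.abs(a-c).sum(2)>90).mean())
u,w=px('t20',[612,318,16]).astype(int);print(cv2.imread('pics/t20.png')[w-12:w+13:6,u-15:u+16:6].sum(2))
print(observe()['contact_force'],observe()['time_s'])
E
```

```text
1 y (-17, 21, 39) y at+20 (-17, 21, 39) x (-10, 27, 38) tenon (0, 48, 49)
2 y (-22, 16, 39) y at+20 (-22, 16, 39) x (-10, 30, 41) tenon (0, 52, 53)
3 y (-22, 22, 39) y at+20 (-19, 22, 39) x (-10, 29, 40) tenon (0, 51, 52)
4 y (-22, 15, 38) y at+20 (-22, 15, 38) x (-10, 28, 39) tenon (0, 50, 51)
0.024761904761904763
[[292 295 301 304 304 296]
 [313 148 150 156 135 306]
 [546 233 231 220 155 170]
 [489 154 182 190 195 213]
 [195 204 213 221 236 232]]
[ 0.57299134  0.54467297 -0.79028199] 48.675
```

```bash
python3 -c "
from h import *
print(workorder.finish_job())"
```

```text
the job is handed in; nothing more can be done
None
```

I handed in the job at about 49 s: the offcut is in the scrap box, the wheel is pinned and locked, and all four blanks lie flat in bays 1 to 4. The carriage went about 85 mm from where it started before stopping hard at 27–30 N. I took that as fully home, because the tray meets the right-hand stop with no gap, but the left-hand view was unclear and I couldn't read the carriage joint directly.

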